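Clear the rail chute, pack the carton and scan it

ROBOT

A 7-joint arm with a two-finger parallel gripper is mounted at the origin on the work surface. World frame = base frame: x ahead of the robot, y to its left, z up, the work surface at z = 0. Lengths are in m, angles in rad, forces in N, time in s.
With the tool pointing down it reaches from about 0.4 to 0.85 m from the base axis. Payload 4.5 kg.
Tool frame: the origin (TCP) lies midway between the tips of the shut fingers; the grasp point (between the pads) lies 19 mm behind it; z points along the fingers, y is the direction in which the jaws open and shut (so a half turn about z gives the same grasp; the last joint's range is limited). The gripper opens to 88 mm and grips with 3 to 60 N. Pads are 18 mm wide; open, the fingers measure 123 mm over their backs; the gripper's body (75 mm by 187 mm) begins 45 mm behind the grasp point.
Start: joints at [-1.109, 0.689, -0.195, 1.565, 0.157, 0.902, -0.215], TCP at [0.259, 0.569, 0.239] pointing down, gripper open.
Joint ranges: [-3.01, 3.01], [-0.46, 2.08], [-1.47, 1.51], [0.13, 2.56], [-1, 4.14], [0.04, 2.09], [-2.66, 2.66]. Speed limits (rad/s): [2.57, 2.57, 3.14, 3.14, 3.14, 3.14, 3.14].

INTERFACE

Orientations are given as a unit quaternion [x, y, z, w].
In Python, from plant import get_state, snapshot, finish_job, regions_of gives the robot as it stands.
- The arm moves only by the tool send_rows, never from a script. Its argument "series" is a list of rows, each an object of numbers: "grip": the opening, from 0 (shut) to 1 (fully open); "dx", "dy", "dz": the shift along the tool's x, y, z in mm; "turn": the turn about the tool's z in rad. A call has 1 to 20 rows; each row shifts and turns the commanded pose from where the row before left it, along the tool's axes as they then stand; what a row does not reach is not made up. A row lasts 1/10 s, in which the tool goes at most 50 mm and 8.59 degrees, less where a joint would pass 70% of its speed; a pose out of reach is approached as far as the arm can. A call is refused whole if a number of a shift passes 50 or a number of a turn 0.15, either way. A call with a gripper value outside its range is refused whole. The fingers move at their own pace and stop on an object; "force" is the grip in N (left out, the last holds). Time passes only in rows, so rows that do not move let the fingers close. It gives the time, the measured TCP pose, the force and the opening at its end, in the units of the state.
- get_state(): the state, without advancing time (a new reading comes with each control period).
- snapshot(name): name is "side" or "top" or "wrist"; returns a dict with "img" (420x560x3 uint8, red, green, blue), "depth" (420x560 float32, m along the optical axis (not along the pixel's ray), 0 where there is no reading), "fov_y" (degrees; the focal length in pixels is half the picture's height over the tangent of half this angle, whatever the lens; pixels are square), "cx", "cy" (the principal point, pixels), "k1" (the pictures are not rectified: a ray, as slopes to the right and down, at radius r is drawn at 1 + k1 r^2 times it, then the intrinsics apply), "R" (3x3) and "t" (3): a world point X has camera coordinates R X + t. Camera axes: x right, y down, z forward; pixel columns grow to the right and rows downward; lengths in m; the calibration is good to about 2 mm. A picture is of the moment at which its call begins.
- finish_job(): hands the job in, once; it reports no verdict.
Trained networks look in a picture, given as the dict that the camera call returned (one of the last four; its "shot" number tells which), for a name from the list of things; names that differ only in an ending like _2 or _b are one class to them, and where a whole thing is asked for, a point or a joint stands for the part that bears it (a point fixed in the world has none). Each returns a list of dicts, best first, with "score" (0 to 1); they miss things now and then, are a little off and sometimes report something else, mostly with a low value. They report only what shows in the picture. A call takes as long as a camera call. They do not tell look-alikes from the thing itself.
- regions_of(picture, target): "pixels" (420x560 bool, what is visible of it) and "extent" ([left, top, right, bottom] in pixels, round what is visible of it).
The state is a dict: "clock": time; "q": joint angles; "qd": joint speeds; "joint_torque": joint torques, N m; "tool_pos": TCP position; "eef_rot": TCP orientation; "contact_force": force on the tool from outside, world axes, zero at the start; "moment": the same for the moment, N m; "opening": opening from 0.0 (shut) to 1.0 (fully open).
Only numpy, scipy, OpenCV 4.12 (cv2) and the standard library are available. Lean on these libraries where they do the work, as an engineer would, in place of code of your own. Each camera call takes 0.05 s, during which the arm holds its last target.

TASK

A comb rail has jammed across the packing chute under the clear guard: push it back up the slope through the finger slot, onto the level infeed shelf, then lift it out and lay it flat in the open carton, together with every loose rail lying on the bench. When all are packed, pick up the hand scanner, hold it steady for a good second squarely in front of the bar-code label on the carton's side, about a hand's breadth off, then lay it flat back in the middle of its mat. Leave the other things on the bench where they are.

Things in the scene. Friction and masses are not known exactly. Their poses are not given: they have to be found in the camera images.
- chute: aluminium gravity chute on a blue stand, fixed. Origin on the bench below the crest; own x uphill (away from the robot), y across, z up. Level shelf x = 0 to 130 mm, floor at z = 125 mm; for x < 0 the floor slopes down at 22 degrees (z = 125 mm + 0.404 x) for 262 mm along the slope. Slippery sheet: a rail let go on the slope slides down, on the shelf it stays
- shelf (a point): on the floor of the level infeed shelf, on the centre line, 50 mm uphill of the crest; axes as the chute's. The shelf is 180 mm wide inside, open above, with walls 42 mm high at both sides and at its far end (x = 130 mm)
- throat (a point): on the sloping floor, centre line, where the channel begins, 116 mm down the slope from the crest; axes as the chute's. Above, the pan is 180 mm wide inside down to 86 mm below the crest; from there two straight shoulders close in to this 80 mm wide channel, which runs on to the outlet. Sides 43 mm high
- slot (a point): middle of the finger slot, level with the guard's top, 88 mm down the slope; axes as the chute's. The clear guard: 4 mm plastic 43 mm above the sloping floor (square to it), from 55 to 121 mm down the slope, over the full width but for this straight 60 mm wide slot along the middle, open at both ends
- rail0: black plastic comb rail, a 34 x 110 x 28 mm bar (own x, y, z) with nine cross fins on top, flat long sides, 80 to 150 g; origin at the centre of its underside. This one is jammed: flat on the sloping floor, its length across the chute, its lower side against the two shoulders, its ends under the clear guard
- rail1: black plastic comb rail, a 34 x 110 x 28 mm bar (own x, y, z) with nine cross fins on top, flat long sides, 80 to 150 g; origin at the centre of its underside. Lies loose on the bench, fins up; may be absent
- rail2: black plastic comb rail, a 34 x 110 x 28 mm bar (own x, y, z) with nine cross fins on top, flat long sides, 80 to 150 g; origin at the centre of its underside. Lies loose on the bench, fins up; may be absent
- rail3: black plastic comb rail, a 34 x 110 x 28 mm bar (own x, y, z) with nine cross fins on top, flat long sides, 80 to 150 g; origin at the centre of its underside. Lies loose on the bench, fins up; may be absent
- rail4: black plastic comb rail, a 34 x 110 x 28 mm bar (own x, y, z) with nine cross fins on top, flat long sides, 80 to 150 g; origin at the centre of its underside. Lies loose on the bench, fins up; may be absent
- carton: open brown mailer carton, fixed, 300 x 250 mm outside (own x, y), walls 70 mm high and 4 mm thick, floor 4 mm thick; origin at the centre of its underside, own z up. Its lid is laid open, sloping down to the bench on its own +y side. A white bar-code label is on the middle of its outer -y side
- label (a point): centre of the 90 x 50 mm bar-code label on the carton's upright -y side, 38 mm above the bench; axes as the carton's, the label faces the carton's own -y
- scanner: pistol-shaped hand scanner, 280 g, lying on its side on its mat. Origin at its underside below the middle of the head; own x: the way it looks (level), own y: the handle runs to -y, z up. Head: x -55 to 50, y -27 to 27, 50 mm thick; foot of the handle: 56 x 22 mm, 50 mm thick, at y = -118 to -140 mm
- window (a point): centre of the reading window at the front of the head, 51 mm ahead of the scanner's origin, 25 mm above its underside; axes as the scanner's. The scanner triggers itself: it reads a label it faces squarely and level from 50 to 200 mm off this window while it is held still
- grip (a point): middle of the scanner's handle, at (-15, -78, 25) mm in its frame. The handle is 40 mm wide along own x, 34 mm thick (z 8 to 42 mm) and runs from y = -27 to -118 mm; the balance point lies about 13 mm from here towards the head
- scanner_mid (a point): middle of the scanner's 105 x 165 mm outline, at its underside, at (-2, -56, 0) mm in its frame
- mat: black rubber mat, 150 x 200 x 4 mm (own x, y, z), fixed, the scanner's resting place; origin at the centre of its underside
- tape_roll: bystander: roll of brown packing tape lying flat, 104 mm across, 48 mm high; origin at the centre of its underside
- marker: bystander: white marker pen with black cap, 135 mm long, 16 mm thick, along its own y; origin at the centre of its underside
- knife: bystander: grey safety knife, 150 mm long, 30 mm wide, 18 mm high, along its own y; origin at the centre of its underside
- inner_box: bystander: small closed cardboard box, 75 x 110 x 55 mm high; origin at the centre of its underside
- tape_gun: bystander: hand tape dispenser lying flat, about 210 mm long, 40 mm high; origin at the centre of its underside
- spray: bystander: white bottle, 60 mm across, 160 mm tall; origin at the centre of its underside
Not all that is in view belongs to the job. Leave any turquoise or yellow look-alike of the rail0 alone.

How it is judged:
On the way, in this order (a step that is already met when the one before it is completed fails the run):
1. the jammed rail has been pushed back up, clear of the guard, onto the level shelf (x of rail0 in the frame of chute between 0.005 and 0.125 m and y of rail0 in the frame of chute between -0.085 and 0.085 m and z of rail0 in the frame of chute between 0.118 and 0.15 m), for 0.2 s.
2. every rail, the one that was jammed too, lies flat in the carton, let go (x of rail0 in the frame of carton between -0.135 and 0.135 m and y of rail0 in the frame of carton between -0.112 and 0.112 m and z of rail0 in the frame of carton between -0.01 and 0.06 m and angle between rail0's own y axis and vertical between 1.32 and 1.82 rad and x of rail1 in the frame of carton between -0.135 and 0.135 m and y of rail1 in the frame of carton between -0.112 and 0.112 m and z of rail1 in the frame of carton between -0.01 and 0.06 m and angle between rail1's own y axis and vertical between 1.32 and 1.82 rad and x of rail2 in the frame of carton between -0.135 and 0.135 m and y of rail2 in the frame of carton between -0.112 and 0.112 m and z of rail2 in the frame of carton between -0.01 and 0.06 m and angle between rail2's own y axis and vertical between 1.32 and 1.82 rad and x of rail3 in the frame of carton between -0.135 and 0.135 m and y of rail3 in the frame of carton between -0.112 and 0.112 m and z of rail3 in the frame of carton between -0.01 and 0.06 m and angle between rail3's own y axis and vertical between 1.32 and 1.82 rad and x of rail4 in the frame of carton between -0.135 and 0.135 m and y of rail4 in the frame of carton between -0.112 and 0.112 m and z of rail4 in the frame of carton between -0.01 and 0.06 m and angle between rail4's own y axis and vertical between 1.32 and 1.82 rad and contact force between each of rail0, rail1, rail2, rail3, rail4 and the fingers below 0.1 N), for 0.2 s.
3. with all rails packed, the held scanner looks squarely at the label and is held still for a second (x of label in the frame of window between 0.05 and 0.2 m and y of label in the frame of window between -0.03 and 0.03 m and z of label in the frame of window between -0.028 and 0.028 m and angle between the x axis of scanner and the y axis of carton, either way round below 0.4 rad and linear speed of scanner below 0.02 m/s and angular speed of scanner below 0.15 rad/s and contact force between scanner and the fingers above 0.5 N and x of rail0 in the frame of carton between -0.135 and 0.135 m and y of rail0 in the frame of carton between -0.112 and 0.112 m and z of rail0 in the frame of carton between -0.01 and 0.06 m and angle between rail0's own y axis and vertical between 1.32 and 1.82 rad and x of rail1 in the frame of carton between -0.135 and 0.135 m and y of rail1 in the frame of carton between -0.112 and 0.112 m and z of rail1 in the frame of carton between -0.01 and 0.06 m and angle between rail1's own y axis and vertical between 1.32 and 1.82 rad and x of rail2 in the frame of carton between -0.135 and 0.135 m and y of rail2 in the frame of carton between -0.112 and 0.112 m and z of rail2 in the frame of carton between -0.01 and 0.06 m and angle between rail2's own y axis and vertical between 1.32 and 1.82 rad and x of rail3 in the frame of carton between -0.135 and 0.135 m and y of rail3 in the frame of carton between -0.112 and 0.112 m and z of rail3 in the frame of carton between -0.01 and 0.06 m and angle between rail3's own y axis and vertical between 1.32 and 1.82 rad and x of rail4 in the frame of carton between -0.135 and 0.135 m and y of rail4 in the frame of carton between -0.112 and 0.112 m and z of rail4 in the frame of carton between -0.01 and 0.06 m and angle between rail4's own y axis and vertical between 1.32 and 1.82 rad), for 1 s.
At the end, for the whole second after the job is handed in: Every rail lies in the carton, within 14 degrees of level, its origin under 60 mm up and within 135 mm (x) and 112 mm (y) of the carton's middle; the scanner, used as told, lies flat on its mat, its middle within 50 mm of the mat's centre; all let go and at rest (all of step 2 and horizontal distance between scanner_mid and mat below 0.05 m and z of scanner in the frame of mat below 0.012 m and angle between scanner's own z axis and vertical below 0.12 rad and contact force between scanner and the fingers below 0.1 N and linear speed of each of scanner, rail0, rail1, rail2, rail3, rail4 below 0.02 m/s); the robot touches nothing.
It fails at once if a bystander (tape roll, marker, knife, small box, tape gun or bottle) is shoved more than 50 mm (distance of any of tape_roll, marker, knife, inner_box, tape_gun, spray from where it was at the start of the episode above 0.05 m).
Of rail1, rail2, rail3, rail4 only 2 to 4 are there at a start; the rules pass over those that are not, and their reading is None.
At some moment in a run one of rail1, rail2, rail3, rail4 may be knocked a few centimetres aside while the robot is not near it.
It also fails if it takes over 210 s, if anything falls off the work surface, if the arm or the gripper's body presses on something with over 40 N, if the wrist force passes 120 N, or if a joint passes its speed limit or range.

## Working session

There is one attempt and no reset: what is moved stays moved. The work goes in short steps, Python scripts to look and compute and a tool call to move; the robot and the scene stay as the last step left them, time stands still between calls to the robot, and variables do not carry over. Pictures are saved under pics/ and viewed, and the job is handed in when it is done.

Besides the shell and the picture viewer there is one more tool, called after "Call:" as a command line: name --argument value ..., lists and objects as JSON in quotes. send_rows: Moves the arm, as the interface text tells. Its arguments: {"type":"object","properties":{"series":{"type":"array","items":{"type":"object","properties":{"grip":{"type":"number"},"dx":{"type":"number"},"dy":{"type":"number"},"dz":{"type":"number"},"turn":{"type":"number"}}}},"force":{"type":"number"}},"required":["series"]}

```bash
ls; mkdir -p pics
cat > h.py <<'E'
import numpy as np, cv2
from plant import get_state, snapshot, finish_job, regions_of
def save(s,name): cv2.imwrite('pics/'+name,cv2.cvtColor(s['img'],cv2.COLOR_RGB2BGR))
def K(s):
    H,W=s['img'].shape[:2]; f=H/2/np.tan(np.radians(s['fov_y'])/2); return f
def world(s):
    H,W=s['img'].shape[:2]; f=K(s); v,u=np.mgrid[0:H,0:W].astype(float)
    xd=(u-s['cx'])/f; yd=(v-s['cy'])/f; x=xd.copy(); y=yd.copy()
    for _ in range(20):
        k=1+s['k1']*(x*x+y*y); x=xd/k; y=yd/k
    z=s['depth']; P=np.stack([x*z,y*z,z],-1)-np.array(s['t'])
    return P@np.array(s['R'])   # R^T (p-t)
def proj(s,X):
    c=np.array(s['R'])@np.array(X,float)+np.array(s['t']); x,y=c[0]/c[2],c[1]/c[2]; k=1+s['k1']*(x*x+y*y); f=K(s)
    return x*k*f+s['cx'],y*k*f+s['cy']
E
python3 - <<'E'
from h import *
st=get_state(); print({k:np.round(v,3).tolist() for k,v in st.items()})
for n in ['side','top','wrist']:
    s=snapshot(n); save(s,n+'0.png'); print(n,s['fov_y'],s['k1'],np.round(s['R'],3).tolist(),np.round(s['t'],3))
    np.save('pics/%s0.npy'%n,s,allow_pickle=True)
E
```

```text
pics
{'clock': 0.0, 'q': [-1.109, 0.69, -0.195, 1.566, 0.157, 0.903, -0.215], 'qd': [0.001, 0.0, -0.002, 0.002, -0.0, 0.0, -0.001], 'joint_torque': [-0.0, -52.757, -1.267, -15.344, -0.052, 0.006, 0.0], 'tool_pos': [0.259, 0.568, 0.238], 'eef_rot': [0.212, 0.977, -0.001, -0.0], 'contact_force': [0.065, 0.918, 0.204], 'moment': [-0.022, 0.015, 0.037], 'opening': 1.001}
side 50.638774875851496 -0.002403252568454229 [[1.0, -0.026, -0.009], [-0.025, -0.719, -0.694], [0.012, 0.694, -0.719]] [-0.468  0.037  1.385]
top 56.984927948527414 -0.03623334348780725 [[0.01, -1.0, -0.014], [-0.985, -0.007, -0.172], [0.172, 0.016, -0.985]] [-0.069  0.482  1.296]
wrist 63.00967877136032 -0.059104270413860585 [[0.415, 0.91, -0.002], [0.87, -0.396, 0.293], [0.266, -0.123, -0.956]] [-0.624 -0.04   0.391]
```

View pics/side0.png

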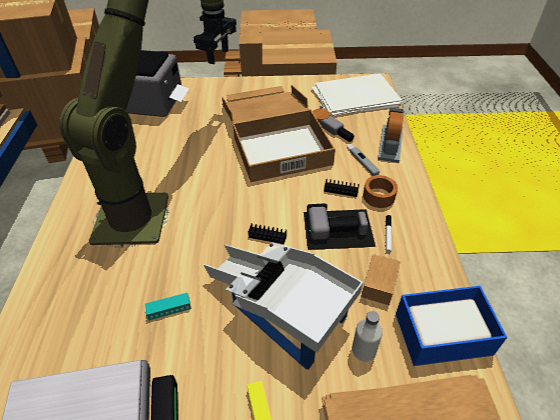

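View pics/top0.png

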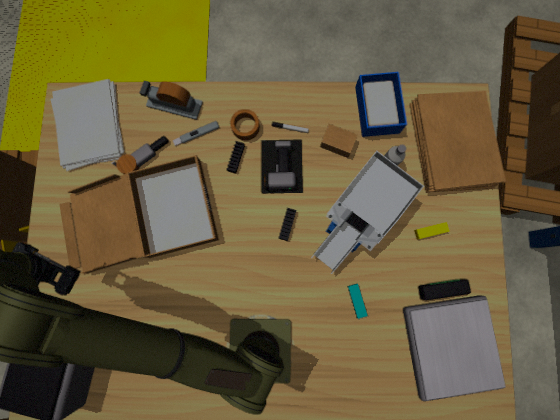

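View pics/wrist0.png

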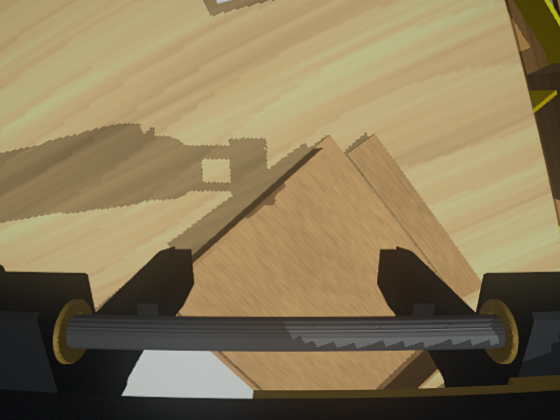

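```bash
cat > m.py <<'E'
from h import *
import sys
out={}
for n in ['top','side']:
    s=snapshot(n); W=world(s); save(s,n+'1.png'); im=s['img'].copy()
    for t in ['rail0','carton','label','chute','scanner','mat','tape_roll','marker','knife','inner_box','tape_gun','spray']:
        for r in regions_of(s,t)[:7]:
            m=r['pixels']&(s['depth']>0)
            if m.sum()<10: continue
            p=W[m]; zz=np.percentile(p[:,2],[5,95])
            e=[int(v) for v in r['extent']]
            print(n,t,round(r['score'],2),e,m.sum(),'med',np.median(p,0).round(3),'min',np.percentile(p,1,0).round(3),'max',np.percentile(p,99,0).round(3))
E
python3 m.py
python3 - <<'E'
import cv2
a=cv2.imread('pics/top0.png'); 
c=[a[130:190,200:280],a[190:260,255:335],a[190:280,310:400],a[270:310,410:480],a[130:185,110:180]]
c=[cv2.resize(x,(260,260),interpolation=cv2.INTER_CUBIC) for x in c]+[cv2.resize(cv2.imread('pics/side0.png')[360:420,130:190],(260,260))]
cv2.imwrite('pics/crops.png',cv2.vconcat([cv2.hconcat(c[:3]),cv2.hconcat(c[3:])]))
E
```

```text
top rail0 0.89 [348, 281, 367, 320] 357 med [ 0.165 -0.327  0.028] min [ 0.113 -0.356  0.006] max [ 0.218 -0.299  0.034]
top rail0 0.74 [279, 208, 293, 240] 287 med [ 0.423 -0.087  0.02 ] min [ 0.372 -0.114  0.005] max [ 0.476 -0.062  0.033]
top rail0 0.61 [413, 224, 446, 238] 319 med [ 0.405 -0.585  0.028] min [ 0.379 -0.644  0.002] max [ 0.431 -0.538  0.035]
top rail0 0.58 [226, 140, 245, 174] 338 med [0.667 0.099 0.021] min [ 0.613  0.07  -0.005] max [0.72  0.128 0.033]
top rail0 0.5 [346, 215, 368, 234] 205 med [ 0.42  -0.315  0.113] min [ 0.392 -0.343  0.098] max [ 0.445 -0.287  0.129]
top label 0.72 [59, 157, 217, 274] 12804 med [0.449 0.43  0.014] min [ 0.272  0.171 -0.001] max [0.641 0.705 0.075]
top label 0.64 [116, 137, 169, 171] 761 med [0.664 0.443 0.034] min [0.608 0.353 0.002] max [0.738 0.522 0.042]
top chute 0.9 [314, 151, 422, 272] 5767 med [ 0.471 -0.355  0.124] min [ 0.291 -0.504  0.028] max [ 0.629 -0.203  0.167]
top scanner 0.89 [264, 141, 295, 186] 902 med [ 0.598 -0.068  0.05 ] min [ 0.55  -0.113  0.021] max [ 0.715 -0.013  0.06 ]
top scanner 0.51 [116, 135, 17
[... 3223 characters left out ...]
, 254, 399, 305] 1317 med [ 0.722 -0.29   0.055] min [ 0.676 -0.333  0.004] max [ 0.774 -0.215  0.06 ]
side inner_box 0.69 [316, 105, 355, 141] 592 med [0.67  0.431 0.034] min [0.612 0.352 0.001] max [0.74  0.531 0.043]
side tape_gun 0.88 [315, 105, 357, 140] 579 med [0.669 0.428 0.034] min [0.61  0.351 0.003] max [0.739 0.531 0.043]
side tape_gun 0.21 [306, 203, 365, 239] 1282 med [ 0.602 -0.083  0.048] min [ 0.55  -0.116  0.012] max [ 0.716 -0.015  0.06 ]
side spray 0.86 [354, 310, 384, 361] 1055 med [ 0.651 -0.472  0.102] min [ 0.628 -0.486  0.008] max [ 0.681 -0.439  0.163]
side spray 0.18 [365, 174, 397, 207] 852 med [0.787 0.053 0.036] min [ 0.736  0.016 -0.   ] max [0.836 0.118 0.053]
```

View pics/crops.png

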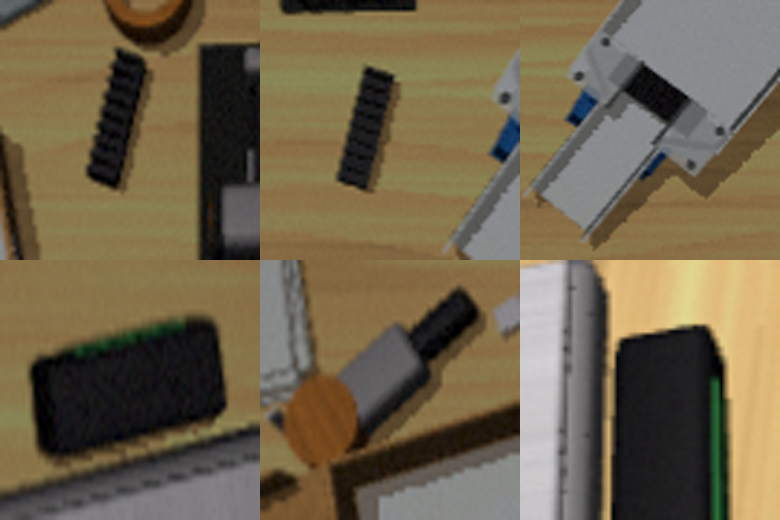

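```bash
cat > f.py <<'E'
from h import *
P=[];S=[]
for n in ['top','side']:
    s=snapshot(n); W=world(s); m=s['depth']>0; P.append(W[m]); 
P=np.vstack(P)
def box(lo,hi):
    return P[np.all((P>lo)&(P<hi),1)]
def rect(p,name):
    r=cv2.minAreaRect((p[:,:2]*1000).astype(np.float32)); print(name,len(p),np.round(r[0],1),np.round(r[1],1),round(r[2],1))
for n in range(2):pass
rect(box([.36,-.13,.012],[.49,-.04,.04]),'railA'); rect(box([.6,.05,.012],[.73,.16,.04]),'railB')
rect(box([.25,.13,.066],[.7,.5,.08]),'carton top')
rect(box([.25,.13,.0015],[.66,.44,.0085]),'carton floor')
rect(box([.53,-.15,.002],[.75,.02,.007]),'mat')
rect(box([.53,-.15,.03],[.75,.03,.07]),'scanner')
p=box([.25,-.55,.1235],[.66,-.15,.1265]);rect(p,'shelf z125')
p=box([.25,-.55,.160],[.66,-.15,.172]);rect(p,'walltop'); 
np.save('P.npy',P)
def render(lo,hi,z0,z1,name,res=2):
    q=box([lo[0],lo[1],z0],[hi[0],hi[1],z1]); 
    im=np.zeros((int((hi[0]-lo[0])*1000*res)+1,int((hi[1]-lo[1])*1000*res)+1),np.uint8)
    o=np.argsort(q[:,2]); q=q[o]
    im[((hi[0]-q[:,0])*1000*res).astype(int),((hi[1]-q[:,1])*1000*res).astype(int)]=(55+200*(q[:,2]-z0)/(z1-z0)).astype(np.uint8)
    cv2.imwrite('pics/'+name,im)
render([.27,-.53],[.65,-.18],.03,.18,'rch.png',1.5)
render([.27,.13],[.68,.5],.0,.08,'rct.png',1.5)
E
python3 f.py
```

```text
railA 631 [425.5 -89. ] [ 37.9 111.1] 74.2
railB 538 [668.4  99.9] [ 43.6 111.2] 73.2
carton top 1498 [467.9 361.7] [302.5 362.3] 15.1
carton floor 7567 [455. 285.] [410. 310.] 0.0
mat 2076 [639.9 -65.1] [219.6 169.8] 0.0
scanner 2014 [632.8 -62.4] [169.3 109.3] 2.0
shelf z125 3319 [ 513.7 -385.4] [187.6 332.7] 51.6
walltop 822 [ 551.5 -414.7] [190.7 237.2] 51.2
```

View pics/rch.png

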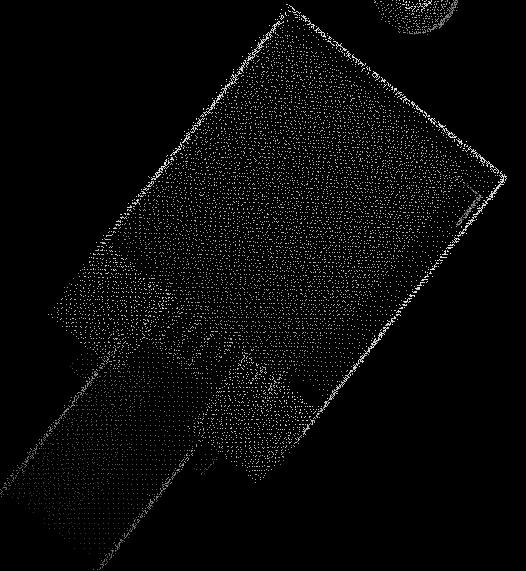

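View pics/rct.png

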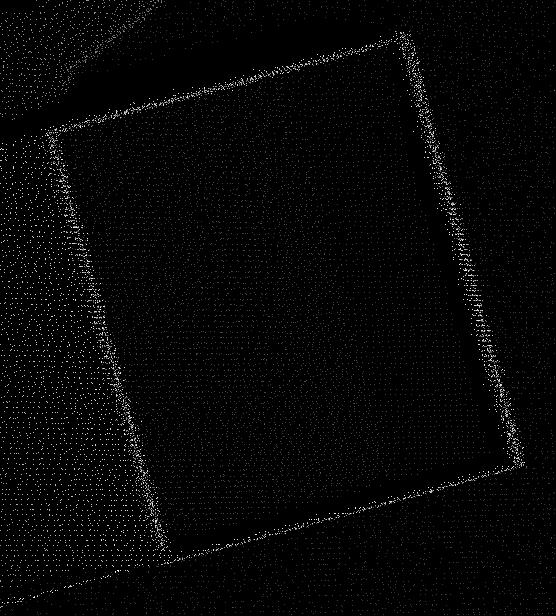

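Run:
```python
from h import *
from scipy.optimize import least_squares
P=np.load('P.npy')
def rel(p,o,a):
    d=p[:,:2]-o; c,s=np.cos(a),np.sin(a); return d[:,0]*c+d[:,1]*s, -d[:,0]*s+d[:,1]*c
o=np.array([.4848,-.3631]);a=np.radians(-38.5)
for it in range(4):
    x,y=rel(P,o,a); z=P[:,2]
    w=(z>.135)&(z<.172)&(x>0)&(x<.14)&(abs(abs(y)-.0915)<.012)&(x<.125)
    e=(z>.135)&(z<.172)&(abs(x-.1315)<.012)&(abs(y)<.08)
    sl=(x>-.2)&(x<-.125)&(abs(y)<.03)&(abs(z-.125-.404*x)<.02)
    f=(x>.02)&(x<.11)&(abs(y)<.07)&(z>.1)&(z<.14)
    def r(q):
        x,y=rel(P,q[:2],q[2]); return np.concatenate([abs(y[w])-.0915, x[e]-.1315])
    s=least_squares(r,[*o,a],loss='soft_l1',f_scale=.002); o=s.x[:2];a=s.x[2]
    s2=np.median((z[sl]-.125)/.404-x[sl])
print(o,np.degrees(a),w.sum(),e.sum(),'slope resid x mm',s2*1000,'floor',np.median(z[f]))
x,y=rel(P,o,a)
dk=(x>-.125)&(x<-.05)&(abs(y)<.028)&(z-.125-.404*x>.02)&(z-.125-.404*x<.036)
n=(x*-np.sin(np.radians(22))+(z-.125)*np.cos(np.radians(22))); sc=-(x*np.cos(np.radians(22))+(z-.125)*np.sin(np.radians(22)))
print('rail s range',np.percentile(sc[dk],[2,50,98]),'n',np.median(n[dk]))
for nm,c in [('A',(.425,-.089)),('B',(.667,.099))]:
    m=(abs(P[:,0]-c[0])<.08)&(abs(P[:,1]-c[1])<.06)&(z>.018)&(z<.035)
    q=P[m][:,:2]; q=q[np.hypot(*(q-np.array(c)).T)<.065]
    r=cv2.minAreaRect((q*1000).astype(np.float32)); print(nm,r, (np.array(cv2.boxPoints(r))).round(0).tolist())
# carton
o=np.array([.482,.3083]);a=np.radians(15.3)
for it in range(4):
    x,y=rel(P,o,a); 
    w=(z>.062)&(z<.076)&(abs(abs(y)-.123)<.01)&(abs(x)<.14)
    e=(z>.062)&(z<.076)&(abs(abs(x)-.148)<.01)&(abs(y)<.11)
    def r(q):
        x,y=rel(P,q[:2],q[2]); return np.concatenate([abs(y[w])-.123, abs(x[e])-.148])
    s=least_squares(r,[*o,a],loss='soft_l1',f_scale=.002); o=s.x[:2];a=s.x[2]
print('carton',o,np.degrees(a),w.sum(),e.sum())
# scanner head+ mat
m=(abs(P[:,0]-.64)<.13)&(abs(P[:,1]+.065)<.1)
for lo,hi in [(.046,.062),(.036,.046)]:
    q=P[m&(z>lo)&(z<hi)]; r=cv2.minAreaRect((q[:,:2]*1000).astype(np.float32)); print(lo,len(q),r)
q=P[m&(z>.046)&(z<.062)]; h=q[q[:,0]<.63]; ft=q[q[:,0]>.67]
for t in (h,ft): print(len(t),np.percentile(t,[1,99],0).round(4).tolist(), cv2.minAreaRect((t[:,:2]*1000).astype(np.float32)))
```

```text
[ 0.48504069 -0.36343225] -38.35917211796028 1001 558 slope resid x mm 2.020307386750686 floor 0.12567468518008051
rail s range [0.06195777 0.07902932 0.09714621] n 0.027584094383260753
A ((425.2283630371094, -88.64451599121094), (37.66707992553711, 110.61251831054688), 74.65850830078125) [[367.0, -92.0], [474.0, -121.0], [484.0, -85.0], [377.0, -56.0]]
B ((668.3707885742188, 99.94084167480469), (43.58430480957031, 111.22769165039062), 73.24578094482422) [[609.0, 95.0], [715.0, 63.0], [728.0, 105.0], [621.0, 137.0]]
carton [0.48042892 0.31148202] 15.114554167958067 1085 380
0.046 1446 ((663.9853515625, -47.31261444091797), (240.57675170898438, 122.02995300292969), 13.124471664428711)
0.036 512 ((663.0908203125, -48.96514129638672), (241.83438110351562, 120.12667846679688), 13.914163589477539)
1019 [[0.5496, -0.1131, 0.0462], [0.6283, -0.0123, 0.0606]] ((590.0440673828125, -60.97113800048828), (79.11536407470703, 106.95195770263672), 5.0248637199401855)
297 [[0.6716, -0.0984, 0.0461], [0.7693, 0.034, 0.0587]] ((716.5720825195312, -27.428482055664062), (153.9171600341797, 56.145660400390625), 65.38619232177734)
```

```bash
cat >> h.py <<'E'
from scipy.spatial.transform import Rotation as Ro
def pose():
    st=get_state(); R=Ro.from_quat(st['eef_rot']).as_matrix(); return np.array(st['tool_pos']),R,st
def plan(*tg, psi=None):
    """print tool-frame total shifts for successive world targets (psi: jaw angle deg, turned first)"""
    p,R,st=pose(); cur=np.degrees(np.arctan2(R[1,1],R[0,1]))
    print('t',round(st['clock'],2),'pos',p.round(4),'psi',round(cur,2),'tilt',R[:,2].round(3),'q',np.round(st['q'],2),'F',np.round(st['contact_force'],1),'open',round(st['opening'],3))
    if psi is not None:
        d=(psi-cur+90)%180-90; print(' turn total rad',round(-np.radians(d),4)); 
        a=np.radians(cur+d); R=np.array([[-np.sin(a),np.cos(a),0],[np.cos(a),np.sin(a),0],[0,0,-1]]).T.copy()
        R=np.column_stack([[-np.sin(a),np.cos(a),0],[np.cos(a),np.sin(a),0],[0,0,-1]])
    for g in tg:
        d=R.T@(np.array(g)-p)*1000; n=int(np.ceil(max(np.linalg.norm(d)/48,1))); print(' ->',g,'total mm',d.round(1),'rows',n,'each',(d/n).round(2)); p=np.array(g)
E
python3 -c "
from h import *
plan((.52,.15,.24),(.3713,-.2734,.24),(.3713,-.2734,.079),psi=51.64)"
```

```text
t 1.55 pos [0.2593 0.5687 0.2387] psi 65.49 tilt [ 0.  0. -1.] q [-1.11  0.69 -0.19  1.57  0.16  0.9  -0.22] F [-0.1  0.2  0.6] open 1.002
 turn total rad 0.2417
 -> (0.52, 0.15, 0.24) total mm [-464.3 -166.5   -1.3] rows 11 each [-42.21 -15.14  -0.11]
 -> (0.3713, -0.2734, 0.24) total mm [-146.2 -424.3    0. ] rows 10 each [-14.62 -42.43   0.  ]
 -> (0.3713, -0.2734, 0.079) total mm [  0.   0. 161.] rows 4 each [ 0.    0.   40.25]
```

Call:
send_rows --series '[{"turn": 0.121,"grip": 0},{"turn": 0.121},{"dx": -42.2,"dy": -15.1},{"dx": -42.2,"dy": -15.1},{"dx": -42.2,"dy": -15.1},{"dx": -42.2,"dy": -15.1},{"dx": -42.2,"dy": -15.1},{"dx": -42.2,"dy": -15.1},{"dx": -42.2,"dy": -15.1},{"dx": -42.2,"dy": -15.1},{"dx": -42.2,"dy": -15.1},{"dx": -42.2,"dy": -15.1},{"dx": -42.2,"dy": -15.1},{}]'

```text
schema error: expected keys grip, dx, dy, dz, turn
```

Call:
send_rows --series '[{"dx": -14.6,"dy": -42.4,"grip": 0},{"dx": -14.6,"dy": -42.4},{"dx": -14.6,"dy": -42.4},{"dx": -14.6,"dy": -42.4},{"dx": -14.6,"dy": -42.4},{"dx": -14.6,"dy": -42.4},{"dx": -14.6,"dy": -42.4},{"dx": -14.6,"dy": -42.4},{"dx": -14.6,"dy": -42.4},{"dx": -14.6,"dy": -42.4},{},{}]'

```text
schema error: expected keys grip, dx, dy, dz, turn
```

```bash
python3 -c "
from h import *
plan((.3713,-.2734,.24),(.3713,-.2734,.079),psi=51.64)
s=snapshot('wrist'); save(s,'w2.png'); W=world(s)
for t in ['rail0']:
  for r in regions_of(s,t)[:4]: m=r['pixels']&(s['depth']>0); print(r['score'],r['extent'],W[m].mean(0) if m.any() else 0)
s=snapshot('top'); save(s,'t2.png')"
```

```text
t 1.55 pos [0.2593 0.5687 0.2387] psi 65.49 tilt [ 0.  0. -1.] q [-1.11  0.69 -0.19  1.57  0.16  0.9  -0.22] F [-0.1  0.2  0.6] open 1.002
 turn total rad 0.2417
 -> (0.3713, -0.2734, 0.24) total mm [-610.4 -590.8   -1.3] rows 18 each [-33.91 -32.82  -0.07]
 -> (0.3713, -0.2734, 0.079) total mm [  0.   0. 161.] rows 4 each [ 0.    0.   40.25]
```

View pics/w2.png

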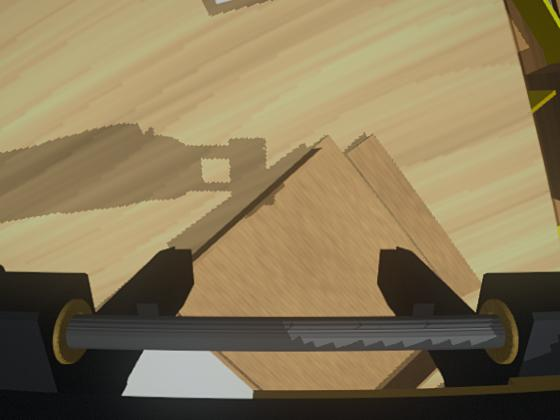

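View pics/t2.png

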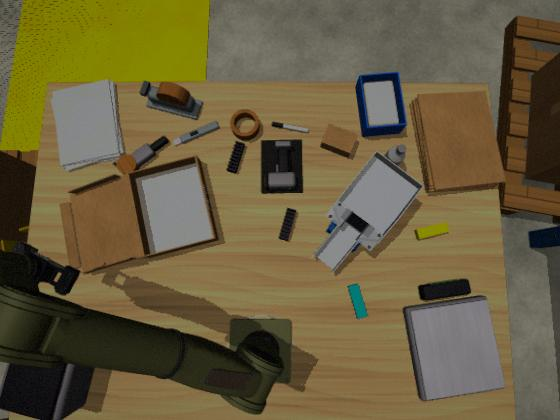

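The call was refused: every row needs all five keys. The arm hasn't moved.

Call:
send_rows --series '[{"dx": 0,"dy": 0,"dz": 0,"turn": 0.121,"grip": 0},{"dx": 0,"dy": 0,"dz": 0,"turn": 0.121,"grip": 0},{"dx": -42.2,"dy": -15.1,"dz": 0,"turn": 0,"grip": 0},{"dx": -42.2,"dy": -15.1,"dz": 0,"turn": 0,"grip": 0},{"dx": -42.2,"dy": -15.1,"dz": 0,"turn": 0,"grip": 0},{"dx": -42.2,"dy": -15.1,"dz": 0,"turn": 0,"grip": 0},{"dx": -42.2,"dy": -15.1,"dz": 0,"turn": 0,"grip": 0},{"dx": -42.2,"dy": -15.1,"dz": 0,"turn": 0,"grip": 0},{"dx": -42.2,"dy": -15.1,"dz": 0,"turn": 0,"grip": 0},{"dx": -42.2,"dy": -15.1,"dz": 0,"turn": 0,"grip": 0},{"dx": -42.2,"dy": -15.1,"dz": 0,"turn": 0,"grip": 0},{"dx": -42.2,"dy": -15.1,"dz": 0,"turn": 0,"grip": 0},{"dx": -42.2,"dy": -15.1,"dz": 0,"turn": 0,"grip": 0},{"dx": 0,"dy": 0,"dz": 0,"turn": 0,"grip": 0}]'

```text
clock: 3.1
tool_pos: [0.5238, 0.1422, 0.2386]
eef_rot: [0.334, 0.942, -0.002, 0.002]
contact_force: [0.2, -0.0, -0.0]
opening: 0.006
```

Call:
send_rows --series '[{"dx": -14.6,"dy": -42.4,"dz": 0,"turn": 0,"grip": 0},{"dx": -14.6,"dy": -42.4,"dz": 0,"turn": 0,"grip": 0},{"dx": -14.6,"dy": -42.4,"dz": 0,"turn": 0,"grip": 0},{"dx": -14.6,"dy": -42.4,"dz": 0,"turn": 0,"grip": 0},{"dx": -14.6,"dy": -42.4,"dz": 0,"turn": 0,"grip": 0},{"dx": -14.6,"dy": -42.4,"dz": 0,"turn": 0,"grip": 0},{"dx": -14.6,"dy": -42.4,"dz": 0,"turn": 0,"grip": 0},{"dx": -14.6,"dy": -42.4,"dz": 0,"turn": 0,"grip": 0},{"dx": -14.6,"dy": -42.4,"dz": 0,"turn": 0,"grip": 0},{"dx": -14.6,"dy": -42.4,"dz": 0,"turn": 0,"grip": 0},{"dx": 0,"dy": 0,"dz": 0,"turn": 0,"grip": 0},{"dx": 0,"dy": 0,"dz": 0,"turn": 0,"grip": 0}]'

```text
clock: 4.3
tool_pos: [0.3711, -0.2732, 0.2387]
eef_rot: [0.33, 0.944, 0.0, 0.0]
contact_force: [-0.2, 0.8, -0.1]
opening: 0.008
```

```bash
python3 -c "
from h import *
plan((.3713,-.2734,.24),(.3713,-.2734,.079),psi=51.64)
s=snapshot('wrist'); save(s,'w2.png'); W=world(s)
for t in ['rail0']:
  for r in regions_of(s,t)[:4]: m=r['pixels']&(s['depth']>0); print(r['score'],r['extent'],W[m].mean(0) if m.any() else 0)
s=snapshot('top'); save(s,'t2.png')"
```

```text
t 4.3 pos [ 0.3711 -0.2732  0.2387] psi 51.47 tilt [ 0.  0. -1.] q [ 0.7   0.49 -0.25  2.04  0.19  0.64  1.22] F [-0.2  0.8 -0.1] open 0.008
 turn total rad -0.003
 -> (0.3713, -0.2734, 0.24) total mm [-0.3  0.  -1.3] rows 1 each [-0.26  0.02 -1.29]
 -> (0.3713, -0.2734, 0.079) total mm [  0.   0. 161.] rows 4 each [ 0.    0.   40.25]
0.92 [57.7, 0.1, 181.4, 94.6] [ 0.16850343 -0.32402517  0.02674504]
0.59 [249.9, 244.5, 325.8, 269.5] [ 0.41293543 -0.29763477  0.11317079]
0.56 [421.7, 45.6, 490.2, 160.5] [ 0.42305113 -0.09023133  0.01887145]
```

View pics/w2.png

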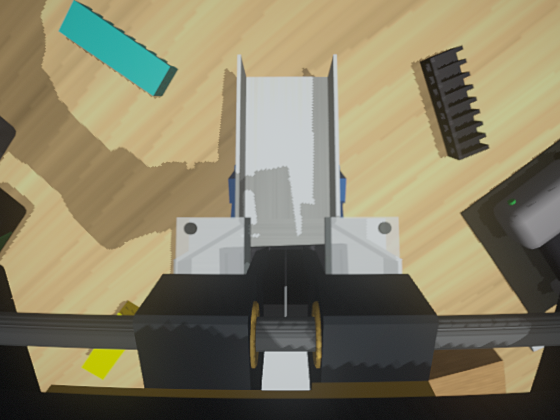

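View pics/t2.png

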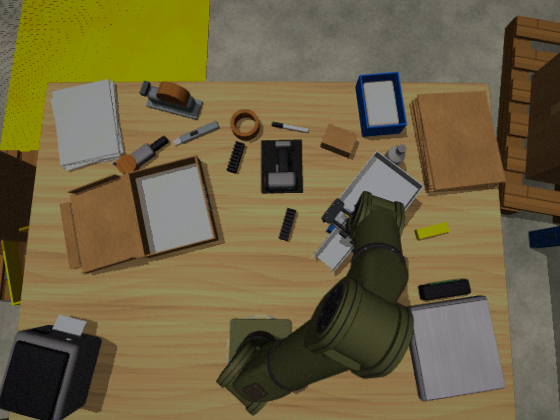

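Call:
send_rows --series '[{"dx": 0,"dy": 0,"dz": 40,"turn": 0,"grip": 0},{"dx": 0,"dy": 0,"dz": 40,"turn": 0,"grip": 0},{"dx": 0,"dy": 0,"dz": 40,"turn": 0,"grip": 0},{"dx": 0,"dy": 0,"dz": 25,"turn": 0,"grip": 0},{"dx": 0,"dy": 0,"dz": 14,"turn": 0,"grip": 0},{"dx": 0,"dy": 0,"dz": 0,"turn": 0,"grip": 0},{"dx": 0,"dy": 0,"dz": 0,"turn": 0,"grip": 0}]'

```text
clock: 5.15
tool_pos: [0.3721, -0.2716, 0.08]
eef_rot: [0.328, 0.945, 0.0, 0.0]
contact_force: [-0.3, -0.3, 0.7]
opening: 0.006
```

```bash
python3 -c "
from h import *
o=np.array([.485,-.3634]);a=np.radians(-38.36);c=lambda x,y,dz: (*(o+x*np.array([np.cos(a),np.sin(a)])+y*np.array([-np.sin(a),np.cos(a)])).round(4),round(.125+min(x,0)*.404+dz,4))
plan(c(-.12,0,.013),c(-.05,0,.014),c(0.0,0,.012),c(.03,0,.012))
s=snapshot('wrist'); save(s,'w3.png')
s=snapshot('side'); cv2.imwrite('pics/s3.png',cv2.resize(s['img'][180:380,160:400,::-1],(720,600)))"
```

```text
t 5.15 pos [ 0.3721 -0.2716  0.08  ] psi 51.76 tilt [ 0.  0. -1.] q [ 0.58  0.78 -0.09  2.18  0.32  0.19  1.11] F [-0.3 -0.3  0.7] open 0.006
 -> (np.float64(0.3909), np.float64(-0.2889), 0.0895) total mm [-25.4  -1.9  -9.5] rows 1 each [-25.43  -1.93  -9.54]
 -> (np.float64(0.4458), np.float64(-0.3324), 0.1188) total mm [-70.   -0.2 -29.3] rows 2 each [-35.02  -0.08 -14.65]
 -> (np.float64(0.485), np.float64(-0.3634), 0.137) total mm [-50.   -0.1 -18.2] rows 2 each [-24.99  -0.04  -9.1 ]
 -> (np.float64(0.5085), np.float64(-0.382), 0.137) total mm [-30.   -0.1  -0. ] rows 1 each [-29.97  -0.06  -0.  ]
```

View pics/w3.png

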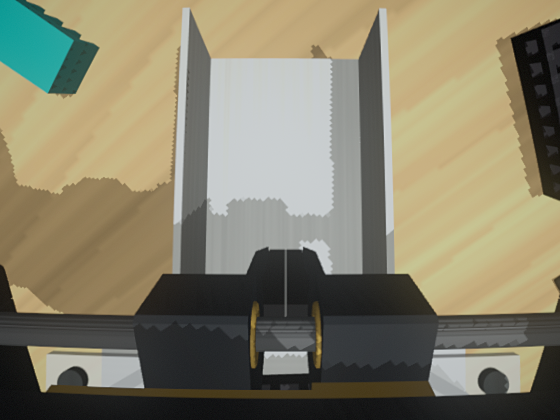

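View pics/s3.png

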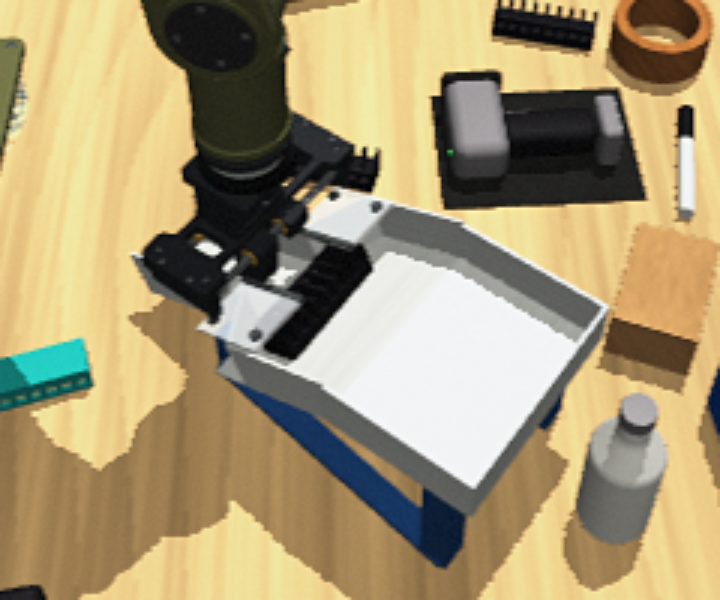

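Call:
send_rows --series '[{"dx": -8.5,"dy": -0.6,"dz": -3.2,"turn": 0,"grip": 0},{"dx": -8.5,"dy": -0.6,"dz": -3.2,"turn": 0,"grip": 0},{"dx": -8.5,"dy": -0.6,"dz": -3.2,"turn": 0,"grip": 0},{"dx": -10,"dy": 0,"dz": -4.2,"turn": 0,"grip": 0},{"dx": -10,"dy": 0,"dz": -4.2,"turn": 0,"grip": 0},{"dx": -10,"dy": 0,"dz": -4.2,"turn": 0,"grip": 0},{"dx": -10,"dy": 0,"dz": -4.2,"turn": 0,"grip": 0},{"dx": 0,"dy": 0,"dz": 0,"turn": 0,"grip": 0}]'

```text
clock: 6.05
tool_pos: [0.4232, -0.316, 0.1073]
eef_rot: [0.329, 0.944, -0.0, 0.002]
contact_force: [0.7, 0.3, -0.3]
opening: 0.006
```

```bash
cat > c.py <<'E'
from h import *
import sys
o=np.array([.485,-.3634]);a=np.radians(-38.36);c=lambda x,y,dz: (*(o+x*np.array([np.cos(a),np.sin(a)])+y*np.array([-np.sin(a),np.cos(a)])).round(4),round(.125+min(x,0)*.404+dz,4))
p,R,st=pose(); d=p[:2]-o; x=d@[np.cos(a),np.sin(a)];y=d@[-np.sin(a),np.cos(a)]; print('tip chute',x,y,p[2]-(.125+min(x,0)*.404))
plan(c(-.05,0,.014),c(0.0,0,.012),c(.035,0,.012))
s=snapshot('side'); cv2.imwrite('pics/%s.png'%sys.argv[1],cv2.resize(s['img'][180:380,160:400,::-1],(720,600)))
E
python3 c.py s4
```

```text
tip chute -0.07789346002117356 -0.0011988244281928991 0.013777978365595508
t 6.05 pos [ 0.4232 -0.316   0.1073] psi 51.58 tilt [ 0.003 -0.002 -1.   ] q [ 0.66  0.77 -0.17  1.97  0.29  0.42  1.17] F [ 0.7  0.3 -0.3] open 0.006
 -> (np.float64(0.4458), np.float64(-0.3324), 0.1188) total mm [-28.    1.2 -11.4] rows 1 each [-27.96   1.22 -11.38]
 -> (np.float64(0.485), np.float64(-0.3634), 0.137) total mm [-50.    0.1 -18. ] rows 2 each [-25.02   0.04  -9.01]
 -> (np.float64(0.5124), np.float64(-0.3851), 0.137) total mm [-35.    0.    0.1] rows 1 each [-3.495e+01  2.000e-02  1.300e-01]
```

View pics/s4.png

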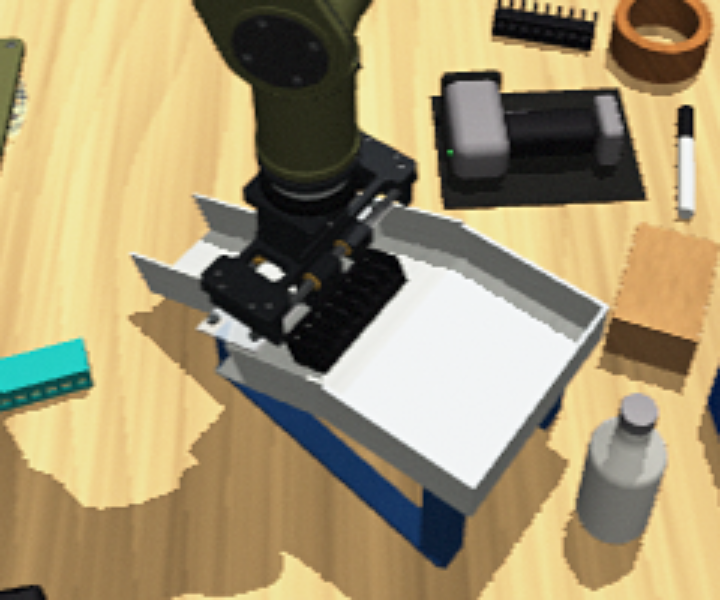

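Call:
send_rows --series '[{"dx": -9.3,"dy": 0.4,"dz": -3.8,"turn": 0,"grip": 0},{"dx": -9.3,"dy": 0.4,"dz": -3.8,"turn": 0,"grip": 0},{"dx": -9.3,"dy": 0.4,"dz": -3.8,"turn": 0,"grip": 0},{"dx": -10,"dy": 0,"dz": -3.6,"turn": 0,"grip": 0},{"dx": -10,"dy": 0,"dz": -3.6,"turn": 0,"grip": 0},{"dx": -10,"dy": 0,"dz": -3.6,"turn": 0,"grip": 0},{"dx": -10,"dy": 0,"dz": -3.6,"turn": 0,"grip": 0},{"dx": -10,"dy": 0,"dz": -3.6,"turn": 0,"grip": 0},{"dx": -9,"dy": 0,"dz": 0,"turn": 0,"grip": 0},{"dx": -9,"dy": 0,"dz": 0,"turn": 0,"grip": 0},{"dx": -8,"dy": 0,"dz": 0,"turn": 0,"grip": 0},{"dx": -8,"dy": 0,"dz": 0,"turn": 0,"grip": 0},{"dx": -3,"dy": 0,"dz": 0,"turn": 0,"grip": 0},{"dx": 0,"dy": 0,"dz": 0,"turn": 0,"grip": 0},{"dx": 0,"dy": 0,"dz": 0,"turn": 0,"grip": 0}]'

```text
clock: 7.6
tool_pos: [0.5122, -0.385, 0.1353]
eef_rot: [0.329, 0.944, 0.0, -0.0]
contact_force: [-0.2, -0.6, 0.2]
opening: 0.002
```

```bash
python3 c.py s5
```

```text
tip chute 0.0347736212839339 -7.827118751089113e-05 0.0103257373709994
t 7.6 pos [ 0.5122 -0.385   0.1353] psi 51.63 tilt [-0.  0. -1.] q [ 0.69  0.84 -0.22  1.6   0.25  0.73  1.25] F [-0.2 -0.6  0.2] open 0.002
 -> (np.float64(0.4458), np.float64(-0.3324), 0.1188) total mm [84.7  0.  16.6] rows 2 each [4.237e+01 2.000e-02 8.280e+00]
 -> (np.float64(0.485), np.float64(-0.3634), 0.137) total mm [-50.    0.  -18.2] rows 2 each [-2.498e+01  1.000e-02 -9.110e+00]
 -> (np.float64(0.5124), np.float64(-0.3851), 0.137) total mm [-35.  -0.  -0.] rows 1 each [-3.495e+01 -0.000e+00 -1.000e-02]
```

View pics/s5.png

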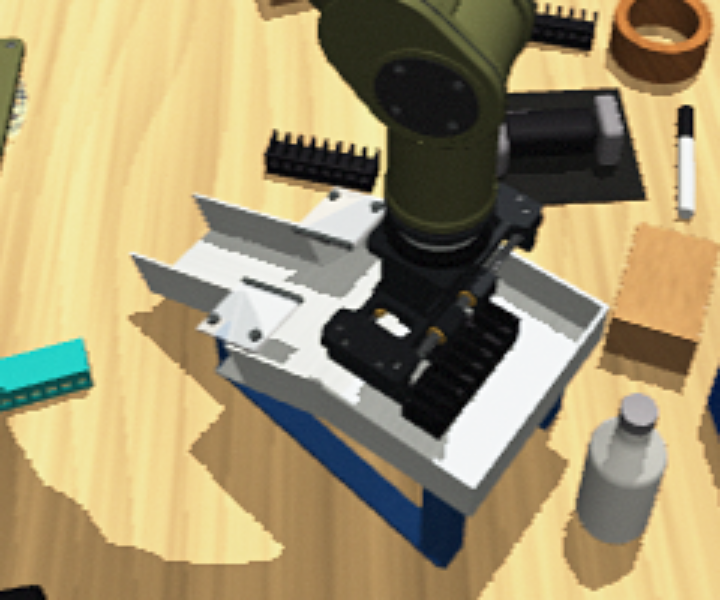

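Call:
send_rows --series '[{"dx": 5,"dy": 0,"dz": -20,"turn": 0,"grip": 0},{"dx": 0,"dy": 0,"dz": -40,"turn": 0,"grip": 0.75},{"dx": 0,"dy": 0,"dz": -40,"turn": 0,"grip": 0.75},{"dx": 0,"dy": 0,"dz": 0,"turn": -0.13,"grip": 0.75},{"dx": 0,"dy": 0,"dz": 0,"turn": -0.13,"grip": 0.75},{"dx": 0,"dy": 0,"dz": 0,"turn": 0,"grip": 0.75}]'

```text
clock: 8.25
tool_pos: [0.5081, -0.3821, 0.2358]
eef_rot: [0.203, 0.979, 0.0, 0.0]
contact_force: [-0.3, 0.5, 0.0]
opening: 0.437
```

```bash
cat > r.py <<'E'
from h import *
import sys
# measure rail near chute shelf, relative coords, from side/top
o=np.array([.485,-.3634]);a=np.radians(-38.36)
for n in ['side','top']:
    s=snapshot(n); W=world(s); im=s['img'].astype(int); dark=(im.max(-1)<70)&(s['depth']>0)
    d=W[...,:2]-o; x=d@[np.cos(a),np.sin(a)]; y=d@[-np.sin(a),np.cos(a)]
    m=dark&(W[...,2]>.138)&(W[...,2]<.157)&(x>0)&(x<.125)&(abs(y)<.088)
    q=W[m]; 
    if len(q)<20: print(n,len(q)); continue
    r=cv2.minAreaRect((q[:,:2]*1000).astype(np.float32)); print(n,len(q),r,'chute',x[m].min().round(3),x[m].max().round(3),y[m].min().round(3),y[m].max().round(3))
E
python3 r.py; python3 -c "
from h import *
plan(psi=141.6)"
```

```text
side 712 ((533.4903564453125, -404.6380310058594), (111.70259857177734, 35.271240234375), 51.40609359741211) chute 0.046 0.081 -0.058 0.054
top 84 ((528.9996948242188, -402.38739013671875), (111.41834259033203, 32.500389099121094), 39.0402946472168) chute 0.045 0.079 -0.058 0.05
t 8.35 pos [ 0.5081 -0.3819  0.2353] psi 66.35 tilt [-0.     0.001 -1.   ] q [ 0.75  0.72 -0.33  1.53  0.27  0.94  1.5 ] F [ 0.  -0.  -0.4] open 0.527
 turn total rad -1.3134
```

Call:
send_rows --series '[{"dx": 0,"dy": 0,"dz": 0,"turn": 0.14,"grip": 0.75},{"dx": 0,"dy": 0,"dz": 0,"turn": 0.14,"grip": 0.75},{"dx": 0,"dy": 0,"dz": 0,"turn": 0.14,"grip": 0.75},{"dx": 0,"dy": 0,"dz": 0,"turn": 0.14,"grip": 0.75},{"dx": 0,"dy": 0,"dz": 0,"turn": 0.14,"grip": 0.75},{"dx": 0,"dy": 0,"dz": 0,"turn": 0.14,"grip": 0.75},{"dx": 0,"dy": 0,"dz": 0,"turn": 0.14,"grip": 0.75},{"dx": 0,"dy": 0,"dz": 0,"turn": 0.14,"grip": 0.75},{"dx": 0,"dy": 0,"dz": 0,"turn": 0.14,"grip": 0.75},{"dx": 0,"dy": 0,"dz": 0,"turn": 0.14,"grip": 0.75},{"dx": 0,"dy": 0,"dz": 0,"turn": 0.14,"grip": 0.75},{"dx": 0,"dy": 0,"dz": 0,"turn": 0.14,"grip": 0.75},{"dx": 0,"dy": 0,"dz": 0,"turn": 0.14,"grip": 0.75},{"dx": 0,"dy": 0,"dz": 0,"turn": 0,"grip": 0.75},{"dx": 0,"dy": 0,"dz": 0,"turn": 0,"grip": 0.75}]'

```text
clock: 9.85
tool_pos: [0.5085, -0.3818, 0.2352]
eef_rot: [0.897, 0.441, -0.0, -0.0]
contact_force: [0.3, 0.2, -0.4]
opening: 0.752
```

```bash
python3 -c "
from h import *
plan((.5335,-.4046,.24),(.5335,-.4046,.134),psi=-38.4)
s=snapshot('wrist'); save(s,'w6.png')"
```

```text
t 9.85 pos [ 0.5085 -0.3818  0.2352] psi -37.62 tilt [-0.  0. -1.] q [ 0.47  0.71  0.2   1.55 -0.16  0.9   0.06] F [ 0.3  0.2 -0.4] open 0.752
 turn total rad 0.0136
 -> (0.5335, -0.4046, 0.24) total mm [-2.4 33.8 -4.8] rows 1 each [-2.37 33.78 -4.76]
 -> (0.5335, -0.4046, 0.134) total mm [  0.   0. 106.] rows 3 each [ 0.    0.   35.33]
```

View pics/w6.png

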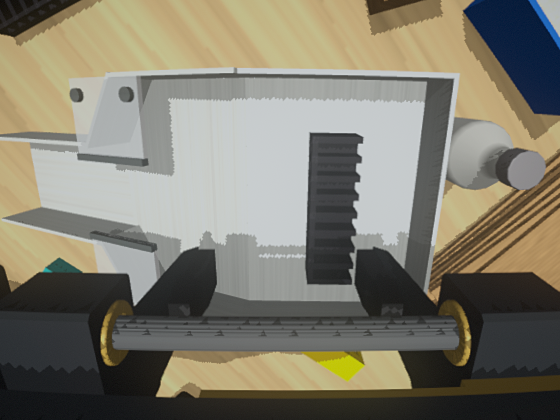

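Call:
send_rows --series '[{"dx": -2.4,"dy": 33.8,"dz": 0,"turn": 0.013,"grip": 0.75},{"dx": 0,"dy": 0,"dz": 0,"turn": 0,"grip": 0.75},{"dx": 0,"dy": 0,"dz": 40,"turn": 0,"grip": 0.75},{"dx": 0,"dy": 0,"dz": 40,"turn": 0,"grip": 0.75},{"dx": 0,"dy": 0,"dz": 21,"turn": 0,"grip": 0.75},{"dx": 0,"dy": 0,"dz": 0,"turn": 0,"grip": 0.75},{"dx": 0,"dy": 0,"dz": 0,"turn": 0,"grip": 0.75}]'

```text
clock: 10.6
tool_pos: [0.5338, -0.4049, 0.135]
eef_rot: [0.901, 0.435, 0.0, 0.0]
contact_force: [0.0, -0.4, 0.5]
opening: 0.753
```

```bash
python3 -c "
from h import *
plan((.5335,-.4046,.134))
s=snapshot('wrist'); save(s,'w7.png')"
```

```text
t 10.6 pos [ 0.5338 -0.4049  0.135 ] psi -38.47 tilt [ 0. -0. -1.] q [ 0.49  0.88  0.17  1.52 -0.19  0.76  0.07] F [ 0.  -0.4  0.5] open 0.753
 -> (0.5335, -0.4046, 0.134) total mm [ 0.1 -0.5  1. ] rows 1 each [ 0.06 -0.46  1.02]
```

View pics/w7.png

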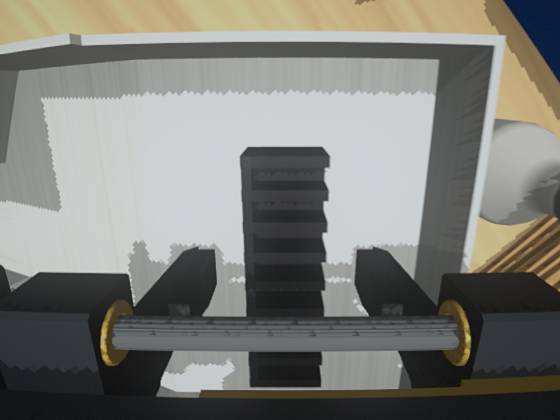

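The rail sits centred between the fingers (cols 245–328 between 215 and 357). Closing and lifting.

Call:
send_rows --series '[{"dx": 0,"dy": 0,"dz": 0,"turn": 0,"grip": 0.3},{"dx": 0,"dy": 0,"dz": 0,"turn": 0,"grip": 0.3},{"dx": 0,"dy": 0,"dz": 0,"turn": 0,"grip": 0.3},{"dx": 0,"dy": 0,"dz": 0,"turn": 0,"grip": 0.3},{"dx": 0,"dy": 0,"dz": 0,"turn": 0,"grip": 0.3},{"dx": 0,"dy": 0,"dz": 0,"turn": 0,"grip": 0.3},{"dx": 0,"dy": 0,"dz": -20,"turn": 0,"grip": 0.3},{"dx": 0,"dy": 0,"dz": -40,"turn": 0,"grip": 0.3},{"dx": 0,"dy": 0,"dz": -45,"turn": 0,"grip": 0.3},{"dx": 0,"dy": 0,"dz": 0,"turn": 0,"grip": 0.3}]' --force 25

```text
clock: 11.65
tool_pos: [0.5365, -0.4076, 0.246]
eef_rot: [0.901, 0.434, 0.003, 0.006]
contact_force: [0.8, -0.7, -1.0]
opening: 0.383
```

```bash
cat > k.py <<'E'
from h import *
co=np.array([.4804,.3115]);ca=np.radians(15.1)
def cart(x,y,z): return (*(co+x*np.array([np.cos(ca),np.sin(ca)])+y*np.array([-np.sin(ca),np.cos(ca)])).round(4),z)
E
python3 -c "
from k import *
plan((.55,-.1,.24),cart(.08,0,.24),cart(.08,0,.014),psi=15.1)
s=snapshot('wrist'); save(s,'w8.png')"
```

```text
t 11.65 pos [ 0.5365 -0.4076  0.246 ] psi -38.52 tilt [ 0.01  -0.008 -1.   ] q [ 0.48  0.75  0.2   1.42 -0.17  0.97  0.05] F [ 0.8 -0.7 -1. ] open 0.383
 turn total rad -0.9359
 -> (0.55, -0.1, 0.24) total mm [293.4  93.1   6. ] rows 7 each [41.92 13.3   0.85]
 -> (np.float64(0.5576), np.float64(0.3323), 0.24) total mm [415.4 120.    0. ] rows 10 each [41.54 12.    0.  ]
 -> (np.float64(0.5576), np.float64(0.3323), 0.014) total mm [  0.   0. 226.] rows 5 each [ 0.   0.  45.2]
```

View pics/w8.png

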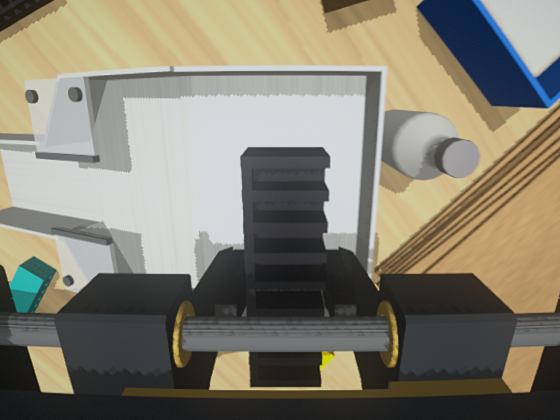

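Call:
send_rows --series '[{"dx": 0,"dy": 0,"dz": 0,"turn": -0.134,"grip": 0.3},{"dx": 0,"dy": 0,"dz": 0,"turn": -0.134,"grip": 0.3},{"dx": 0,"dy": 0,"dz": 0,"turn": -0.134,"grip": 0.3},{"dx": 0,"dy": 0,"dz": 0,"turn": -0.134,"grip": 0.3},{"dx": 0,"dy": 0,"dz": 0,"turn": -0.134,"grip": 0.3},{"dx": 0,"dy": 0,"dz": 0,"turn": -0.134,"grip": 0.3},{"dx": 0,"dy": 0,"dz": 0,"turn": -0.134,"grip": 0.3},{"dx": 41.9,"dy": 13.3,"dz": 0,"turn": 0,"grip": 0.3},{"dx": 41.9,"dy": 13.3,"dz": 0,"turn": 0,"grip": 0.3},{"dx": 41.9,"dy": 13.3,"dz": 0,"turn": 0,"grip": 0.3},{"dx": 41.9,"dy": 13.3,"dz": 0,"turn": 0,"grip": 0.3},{"dx": 41.9,"dy": 13.3,"dz": 0,"turn": 0,"grip": 0.3},{"dx": 41.9,"dy": 13.3,"dz": 0,"turn": 0,"grip": 0.3},{"dx": 41.9,"dy": 13.3,"dz": 0,"turn": 0,"grip": 0.3}]'

```text
clock: 13.1
tool_pos: [0.5452, -0.0952, 0.238]
eef_rot: [0.607, 0.795, -0.001, -0.001]
contact_force: [1.3, 0.4, -1.2]
opening: 0.389
```

Call:
send_rows --series '[{"dx": 41.5,"dy": 12,"dz": 0,"turn": 0,"grip": 0.3},{"dx": 41.5,"dy": 12,"dz": 0,"turn": 0,"grip": 0.3},{"dx": 41.5,"dy": 12,"dz": 0,"turn": 0,"grip": 0.3},{"dx": 41.5,"dy": 12,"dz": 0,"turn": 0,"grip": 0.3},{"dx": 41.5,"dy": 12,"dz": 0,"turn": 0,"grip": 0.3},{"dx": 41.5,"dy": 12,"dz": 0,"turn": 0,"grip": 0.3},{"dx": 41.5,"dy": 12,"dz": 0,"turn": 0,"grip": 0.3},{"dx": 41.5,"dy": 12,"dz": 0,"turn": 0,"grip": 0.3},{"dx": 41.5,"dy": 12,"dz": 0,"turn": 0,"grip": 0.3},{"dx": 41.5,"dy": 12,"dz": 0,"turn": 0,"grip": 0.3},{"dx": 0,"dy": 0,"dz": 0,"turn": 0,"grip": 0.3},{"dx": 0,"dy": 0,"dz": 0,"turn": 0,"grip": 0.3}]'

```text
clock: 14.3
tool_pos: [0.5516, 0.3355, 0.2375]
eef_rot: [0.606, 0.795, -0.002, -0.001]
contact_force: [-0.6, 0.1, -0.5]
opening: 0.382
```

```bash
python3 -c "
from k import *
plan(cart(.08,0,.24),cart(.08,0,.014),psi=15.1)
s=snapshot('wrist'); save(s,'w9.png')
s=snapshot('top'); save(s,'t9.png')"
```

```text
t 14.3 pos [0.5516 0.3355 0.2375] psi 15.4 tilt [-0.003 -0.002 -1.   ] q [-0.63  0.72  0.02  1.5  -0.01  0.93 -0.34] F [-0.6  0.1 -0.5] open 0.382
 turn total rad 0.0053
 -> (np.float64(0.5576), np.float64(0.3323), 0.24) total mm [-4.6  5.  -2.5] rows 1 each [-4.63  4.99 -2.47]
 -> (np.float64(0.5576), np.float64(0.3323), 0.014) total mm [  0.   0. 226.] rows 5 each [ 0.   0.  45.2]
```

View pics/w9.png

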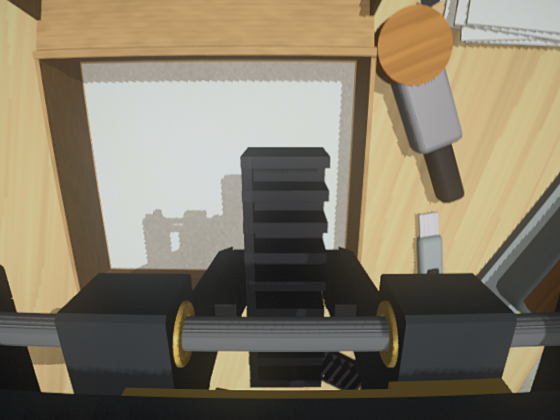

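View pics/t9.png

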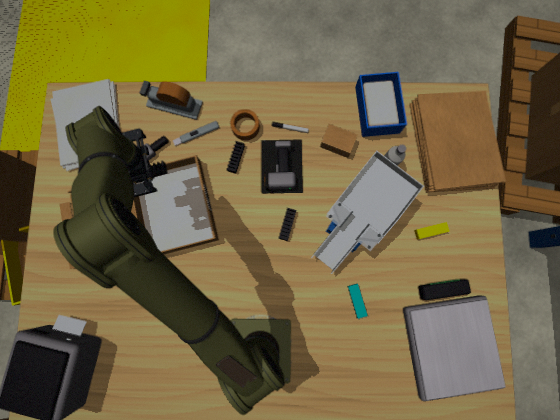

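Call:
send_rows --series '[{"dx": -4.6,"dy": 5,"dz": 0,"turn": 0,"grip": 0.3},{"dx": 0,"dy": 0,"dz": 45,"turn": 0,"grip": 0.3},{"dx": 0,"dy": 0,"dz": 45,"turn": 0,"grip": 0.3},{"dx": 0,"dy": 0,"dz": 45,"turn": 0,"grip": 0.3},{"dx": 0,"dy": 0,"dz": 45,"turn": 0,"grip": 0.3},{"dx": 0,"dy": 0,"dz": 25,"turn": 0,"grip": 0.3},{"dx": 0,"dy": 0,"dz": 15,"turn": 0,"grip": 0.3},{"dx": 0,"dy": 0,"dz": 0,"turn": 0,"grip": 0.3},{"dx": 0,"dy": 0,"dz": 0,"turn": 0,"grip": 0.3}]'

```text
clock: 15.3
tool_pos: [0.5604, 0.3314, 0.0207]
eef_rot: [0.607, 0.794, 0.001, 0.0]
contact_force: [0.2, 0.2, -0.8]
opening: 0.382
```

Call:
send_rows --series '[{"dx": 0,"dy": 0,"dz": 4,"turn": 0,"grip": 0.3},{"dx": 0,"dy": 0,"dz": 0,"turn": 0,"grip": 0.3}]'

```text
clock: 15.5
tool_pos: [0.5598, 0.332, 0.0167]
eef_rot: [0.607, 0.795, 0.001, 0.0]
contact_force: [0.8, 0.4, -1.4]
opening: 0.379
```

Call:
send_rows --series '[{"dx": 0,"dy": 0,"dz": 2,"turn": 0,"grip": 0.3},{"dx": 0,"dy": 0,"dz": 0,"turn": 0,"grip": 0.6},{"dx": 0,"dy": 0,"dz": 0,"turn": 0,"grip": 0.6},{"dx": 0,"dy": 0,"dz": 0,"turn": 0,"grip": 0.6},{"dx": 0,"dy": 0,"dz": 0,"turn": 0,"grip": 0.6},{"dx": 0,"dy": 0,"dz": -30,"turn": 0,"grip": 0.6},{"dx": 0,"dy": 0,"dz": -45,"turn": 0,"grip": 0.6},{"dx": 0,"dy": 0,"dz": -45,"turn": 0,"grip": 0.6},{"dx": 0,"dy": 0,"dz": -45,"turn": 0,"grip": 0.6},{"dx": 0,"dy": 0,"dz": -45,"turn": 0,"grip": 0.6},{"dx": 0,"dy": 0,"dz": 0,"turn": 0,"grip": 0.6}]'

```text
clock: 16.6
tool_pos: [0.5629, 0.3337, 0.2307]
eef_rot: [0.607, 0.794, 0.006, 0.002]
contact_force: [0.9, -0.1, -0.2]
opening: 0.6
```

```bash
cat > rr.py <<'E'
from h import *
P=[];
for n in ['top','side']:
    s=snapshot(n); W=world(s); save(s,n+'l.png')
    for r in regions_of(s,'rail0')[:8]:
        m=r['pixels']&(s['depth']>0); p=W[m]; 
        if len(p)<30: continue
        col=s['img'][r['pixels']].mean(0)
        p=p[p[:,2]>np.percentile(p[:,2],90)-.018]; q=cv2.minAreaRect((p[:,:2]*1000).astype(np.float32))
        print(n,round(r['score'],2),np.array(r['extent']).round(),'col',col.round(),'c',np.round(q[0],1),np.round(q[1],1),round(q[2],1),'z95',np.percentile(p[:,2],95).round(3))
E
python3 rr.py
python3 -c "
from k import *
plan((.668,.1,.24),(.668,.1,.010),psi=73.5)"
```

```text
top 0.87 [352. 282. 365. 318.] col [  6. 129. 123.] c [ 166.  -327.1] [109.4  34.5] 16.2 z95 0.033
top 0.79 [281. 207. 295. 242.] col [42. 38. 35.] c [423.9 -88.2] [ 34.  107.9] 74.5 z95 0.032
top 0.74 [312. 150. 422. 274.] col [135. 137. 139.] c [ 486.5 -365.4] [187.3 266.2] 51.3 z95 0.163
top 0.73 [154. 178. 188. 198.] col [24. 23. 24.] c [540.9 326.4] [107.   98.1] 86.0 z95 0.035
top 0.64 [416. 223. 444. 238.] col [148. 150.   0.] c [ 406.  -591.4] [ 32.8 107.9] 16.0 z95 0.033
top 0.53 [226. 140. 245. 172.] col [27. 25. 24.] c [668.4  99.3] [ 34.4 110.8] 73.7 z95 0.032
top 0.49 [ 62. 154. 218. 275.] col [123. 117. 109.] c [406.5 406. ] [394.8 478.4] 15.3 z95 0.074
side 0.92 [248. 379. 271. 420.] col [223. 223.  54.] c [ 404.6 -579.4] [34.  85.3] 14.2 z95 0.031
side 0.73 [294. 132. 316. 153.] col [20. 20. 20.] c [558.2 332. ] [ 35.4 117.7] 15.3 z95 0.035
side 0.7 [145. 295. 192. 319.] col [ 32. 143. 133.] c [ 167.  -327.1] [110.7  39. ] 15.8 z95 0.032
side 0.68 [323. 182. 358. 198.] col [29. 26. 23.] c [668.5  99.3] [ 39.5 107.5] 77.2 z95 0.031
side 0.61 [246. 226. 286. 247.] col [36. 33. 28.] c [426.1 -89.4] [ 38.2 110.5] 72.8 z95 0.031
side 0.26 [361. 254. 400. 305.] col [162. 121.  74.] c [ 727.7 -270.7] [113.9  75.2] 68.1 z95 0.059
t 16.8 pos [0.5581 0.3311 0.2221] psi 15.25 tilt [-0.002 -0.001 -1.   ] q [-0.61  0.74  0.02  1.51 -0.01  0.9  -0.33] F [-0.6  0.2 -0.1] open 0.599
 turn total rad -1.0166
 -> (0.668, 0.1, 0.24) total mm [-171.  -190.4  -17.9] rows 6 each [-28.49 -31.73  -2.98]
 -> (0.668, 0.1, 0.01) total mm [  0.   0. 230.] rows 5 each [ 0.  0. 46.]
```

View pics/sidel.png

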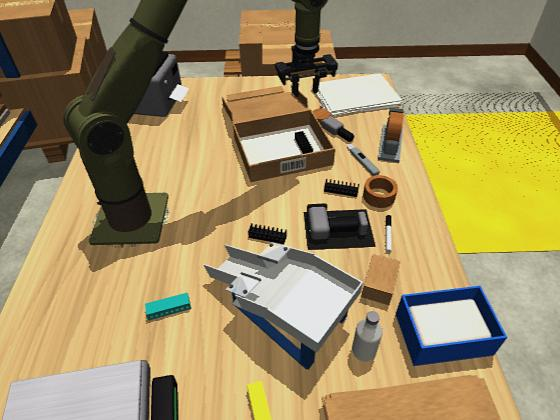

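Call:
send_rows --series '[{"dx": 0,"dy": 0,"dz": 0,"turn": -0.127,"grip": 0.75},{"dx": 0,"dy": 0,"dz": 0,"turn": -0.127,"grip": 0.75},{"dx": 0,"dy": 0,"dz": 0,"turn": -0.127,"grip": 0.75},{"dx": 0,"dy": 0,"dz": 0,"turn": -0.127,"grip": 0.75},{"dx": 0,"dy": 0,"dz": 0,"turn": -0.127,"grip": 0.75},{"dx": 0,"dy": 0,"dz": 0,"turn": -0.127,"grip": 0.75},{"dx": 0,"dy": 0,"dz": 0,"turn": -0.127,"grip": 0.75},{"dx": 0,"dy": 0,"dz": 0,"turn": -0.127,"grip": 0.75},{"dx": -28.5,"dy": -31.7,"dz": 0,"turn": 0,"grip": 0.75},{"dx": -28.5,"dy": -31.7,"dz": 0,"turn": 0,"grip": 0.75},{"dx": -28.5,"dy": -31.7,"dz": 0,"turn": 0,"grip": 0.75},{"dx": -28.5,"dy": -31.7,"dz": 0,"turn": 0,"grip": 0.75},{"dx": -28.5,"dy": -31.7,"dz": 0,"turn": 0,"grip": 0.75},{"dx": -28.5,"dy": -31.7,"dz": 0,"turn": 0,"grip": 0.75},{"dx": 0,"dy": 0,"dz": 0,"turn": 0,"grip": 0.75},{"dx": 0,"dy": 0,"dz": 0,"turn": 0,"grip": 0.75},{"dx": 0,"dy": 0,"dz": 0,"turn": 0,"grip": 0.75}]'

```text
clock: 18.5
tool_pos: [0.6676, 0.1024, 0.2222]
eef_rot: [0.143, 0.99, 0.0, -0.002]
contact_force: [0.5, -0.1, 0.4]
opening: 0.749
```

```bash
python3 -c "
from k import *
plan((.6685,.0993,.22),(.6685,.0993,.010),psi=73.5)
s=snapshot('wrist'); save(s,'w10.png'); W=world(s)
for r in regions_of(s,'rail0')[:3]:
  m=r['pixels']&(s['depth']>0); p=W[m]; p=p[(p[:,2]>.012)&(p[:,2]<.04)]
  if len(p)>30: print(r['score'],r['extent'],cv2.minAreaRect((p[:,:2]*1000).astype(np.float32)))"
```

```text
t 18.5 pos [0.6676 0.1024 0.2222] psi 73.58 tilt [-0.003  0.001 -1.   ] q [-0.07  0.79 -0.3   1.41  0.25  0.99  0.86] F [ 0.5 -0.1  0.4] open 0.749
 turn total rad 0.0014
 -> (0.6685, 0.0993, 0.22) total mm [-1.7 -2.7  2.2] rows 1 each [-1.74 -2.74  2.17]
 -> (0.6685, 0.0993, 0.01) total mm [  0.   0. 210.] rows 5 each [ 0.  0. 42.]
0.85 [424.2, 0.4, 530.2, 54.5] ((562.5531616210938, 317.8210754394531), (34.667579650878906, 81.99787139892578), 15.26317024230957)
0.85 [265.0, 123.1, 301.3, 230.3] ((668.4305419921875, 101.17802429199219), (33.67219924926758, 110.26847839355469), 74.8904800415039)
0.67 [29.6, 0.0, 86.7, 49.1] ((458.65374755859375, -64.3746109008789), (35.81769561767578, 40.84558868408203), 74.95008850097656)
```

View pics/w10.png

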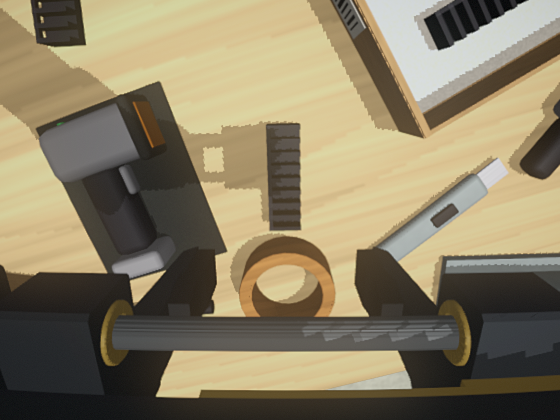

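Call:
send_rows --series '[{"dx": -1.5,"dy": -2,"dz": 0,"turn": 0,"grip": 0.75},{"dx": 0,"dy": 0,"dz": 45,"turn": 0,"grip": 0.75},{"dx": 0,"dy": 0,"dz": 45,"turn": 0,"grip": 0.75},{"dx": 0,"dy": 0,"dz": 45,"turn": 0,"grip": 0.75},{"dx": 0,"dy": 0,"dz": 45,"turn": 0,"grip": 0.75},{"dx": 0,"dy": 0,"dz": 26,"turn": 0,"grip": 0.75},{"dx": 0,"dy": 0,"dz": 5,"turn": 0,"grip": 0.75},{"dx": 0,"dy": 0,"dz": 0,"turn": 0,"grip": 0.75},{"dx": 0,"dy": 0,"dz": 0,"turn": 0,"grip": 0.75}]'

```text
clock: 19.5
tool_pos: [0.6712, 0.0989, 0.0145]
eef_rot: [0.144, 0.99, 0.001, 0.002]
contact_force: [0.5, -0.5, 0.2]
opening: 0.75
```

```bash
python3 -c "
from k import *
plan((.6685,.1,.010))
s=snapshot('wrist'); save(s,'w11.png')"
```

```text
t 19.5 pos [0.6712 0.0989 0.0145] psi 73.47 tilt [ 0.003  0.001 -1.   ] q [-0.1   1.05 -0.23  1.51  0.35  0.62  0.78] F [ 0.5 -0.5  0.2] open 0.75
 -> (0.6685, 0.1, 0.01) total mm [2.9 0.3 4.5] rows 1 each [2.95 0.26 4.46]
```

View pics/w11.png

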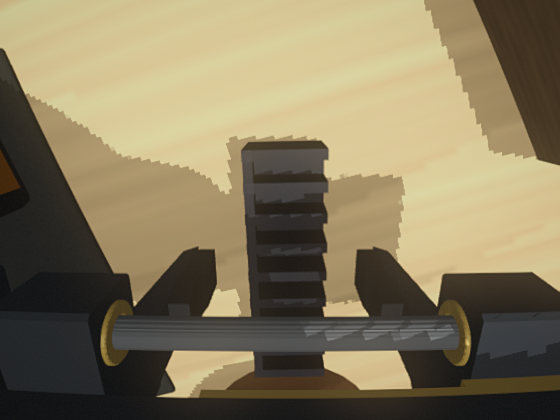

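Centred. Dropping 4 mm, gripping, lifting.

Call:
send_rows --series '[{"dx": 0,"dy": 0,"dz": 4,"turn": 0,"grip": 0.75},{"dx": 0,"dy": 0,"dz": 0,"turn": 0,"grip": 0.3},{"dx": 0,"dy": 0,"dz": 0,"turn": 0,"grip": 0.3},{"dx": 0,"dy": 0,"dz": 0,"turn": 0,"grip": 0.3},{"dx": 0,"dy": 0,"dz": 0,"turn": 0,"grip": 0.3},{"dx": 0,"dy": 0,"dz": 0,"turn": 0,"grip": 0.3},{"dx": 0,"dy": 0,"dz": 0,"turn": 0,"grip": 0.3},{"dx": 0,"dy": 0,"dz": -20,"turn": 0,"grip": 0.3},{"dx": 0,"dy": 0,"dz": -40,"turn": 0,"grip": 0.3},{"dx": 0,"dy": 0,"dz": -45,"turn": 0,"grip": 0.3},{"dx": 0,"dy": 0,"dz": -45,"turn": 0,"grip": 0.3},{"dx": 0,"dy": 0,"dz": -45,"turn": 0,"grip": 0.3},{"dx": 0,"dy": 0,"dz": 0,"turn": 0.127,"grip": 0.3},{"dx": 0,"dy": 0,"dz": 0,"turn": 0.127,"grip": 0.3},{"dx": 0,"dy": 0,"dz": 0,"turn": 0.127,"grip": 0.3},{"dx": 0,"dy": 0,"dz": 0,"turn": 0.127,"grip": 0.3}]'

```text
clock: 21.15
tool_pos: [0.6693, 0.0981, 0.2049]
eef_rot: [0.39, 0.921, 0.0, 0.0]
contact_force: [0.1, 0.2, -0.2]
opening: 0.38
```

Call:
send_rows --series '[{"dx": 0,"dy": 0,"dz": 0,"turn": 0.127,"grip": 0.3},{"dx": 0,"dy": 0,"dz": 0,"turn": 0.127,"grip": 0.3},{"dx": 0,"dy": 0,"dz": 0,"turn": 0.127,"grip": 0.3},{"dx": 0,"dy": 0,"dz": 0,"turn": 0.127,"grip": 0.3},{"dx": 0,"dy": 0,"dz": 0,"turn": 0,"grip": 0.3},{"dx": 0,"dy": 0,"dz": 0,"turn": 0,"grip": 0.3}]'

```text
clock: 21.75
tool_pos: [0.6695, 0.0983, 0.2043]
eef_rot: [0.606, 0.796, 0.0, 0.0]
contact_force: [-0.6, -0.4, -2.2]
opening: 0.383
```

```bash
python3 -c "
from k import *
plan(cart(0,0,.21),cart(0,0,.016),psi=15.1)"
```

```text
t 21.75 pos [0.6695 0.0983 0.2043] psi 15.43 tilt [ 0.  0. -1.] q [-0.21  0.8  -0.02  1.43  0.02  0.91  0.04] F [-0.6 -0.4 -2.2] open 0.383
 turn total rad 0.0057
 -> (np.float64(0.4804), np.float64(0.3115), 0.21) total mm [ 255.1 -127.1   -5.7] rows 6 each [ 42.51 -21.18  -0.96]
 -> (np.float64(0.4804), np.float64(0.3115), 0.016) total mm [  0.   0. 194.] rows 5 each [ 0.   0.  38.8]
```

Call:
send_rows --series '[{"dx": 42.5,"dy": -21.2,"dz": 0,"turn": 0,"grip": 0.3},{"dx": 42.5,"dy": -21.2,"dz": 0,"turn": 0,"grip": 0.3},{"dx": 42.5,"dy": -21.2,"dz": 0,"turn": 0,"grip": 0.3},{"dx": 42.5,"dy": -21.2,"dz": 0,"turn": 0,"grip": 0.3},{"dx": 42.5,"dy": -21.2,"dz": 0,"turn": 0,"grip": 0.3},{"dx": 42.5,"dy": -21.2,"dz": 0,"turn": 0,"grip": 0.3},{"dx": 0,"dy": 0,"dz": 0,"turn": 0,"grip": 0.3},{"dx": 0,"dy": 0,"dz": 0,"turn": 0,"grip": 0.3}]'

```text
clock: 22.55
tool_pos: [0.479, 0.3123, 0.204]
eef_rot: [0.605, 0.796, 0.0, -0.0]
contact_force: [-0.0, -0.4, -1.2]
opening: 0.384
```

```bash
python3 -c "
from k import *
plan(cart(0,0,.21),cart(0,0,.017),psi=15.1)
s=snapshot('wrist'); save(s,'w12.png')"
```

```text
t 22.55 pos [0.479  0.3123 0.204 ] psi 15.57 tilt [-0.     0.001 -1.   ] q [-0.67  0.66  0.02  1.77 -0.02  0.71 -0.37] F [-0.  -0.4 -1.2] open 0.384
 turn total rad 0.0082
 -> (np.float64(0.4804), np.float64(0.3115), 0.21) total mm [-1.1  1.2 -6. ] rows 1 each [-1.14  1.16 -6.  ]
 -> (np.float64(0.4804), np.float64(0.3115), 0.017) total mm [  0.   0. 193.] rows 5 each [ 0.   0.  38.6]
```

View pics/w12.png

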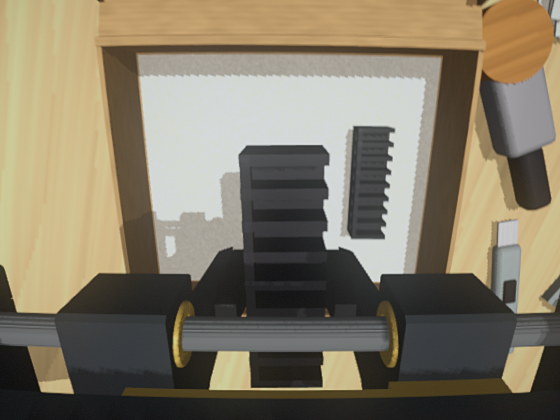

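Call:
send_rows --series '[{"dx": 0,"dy": 0,"dz": 45,"turn": 0,"grip": 0.3},{"dx": 0,"dy": 0,"dz": 45,"turn": 0,"grip": 0.3},{"dx": 0,"dy": 0,"dz": 45,"turn": 0,"grip": 0.3},{"dx": 0,"dy": 0,"dz": 36,"turn": 0,"grip": 0.3},{"dx": 0,"dy": 0,"dz": 12,"turn": 0,"grip": 0.3},{"dx": 0,"dy": 0,"dz": 0,"turn": 0,"grip": 0.3},{"dx": 0,"dy": 0,"dz": 0,"turn": 0,"grip": 0.3}]'

```text
clock: 23.3
tool_pos: [0.4816, 0.3107, 0.0219]
eef_rot: [0.608, 0.794, 0.001, 0.001]
contact_force: [0.7, 0.7, -2.2]
opening: 0.385
```

Call:
send_rows --series '[{"dx": 0,"dy": 0,"dz": 5,"turn": 0,"grip": 0.3},{"dx": 0,"dy": 0,"dz": 0,"turn": 0,"grip": 0.3},{"dx": 0,"dy": 0,"dz": 0,"turn": 0,"grip": 0.55},{"dx": 0,"dy": 0,"dz": 0,"turn": 0,"grip": 0.55},{"dx": 0,"dy": 0,"dz": 0,"turn": 0,"grip": 0.55},{"dx": 0,"dy": 0,"dz": 0,"turn": 0,"grip": 0.55},{"dx": 0,"dy": 0,"dz": -30,"turn": 0,"grip": 0.55},{"dx": 0,"dy": 0,"dz": -45,"turn": 0,"grip": 0.55},{"dx": 0,"dy": 0,"dz": -45,"turn": 0,"grip": 0.55},{"dx": 0,"dy": 0,"dz": -45,"turn": 0,"grip": 0.6},{"dx": 0,"dy": 0,"dz": -45,"turn": 0,"grip": 0.6},{"dx": 0,"dy": 0,"dz": 0,"turn": 0,"grip": 0.6}]'

```text
clock: 24.5
tool_pos: [0.4832, 0.3129, 0.2316]
eef_rot: [0.607, 0.794, 0.006, 0.002]
contact_force: [0.1, 0.2, -0.0]
opening: 0.601
```

```bash
python3 rr.py
python3 -c "
from k import *
plan((.5,.1,.22),(.425,-.089,.22),(.425,-.089,.010),psi=73.5)
"
```

```text
top 0.8 [413. 223. 449. 238.] col [146. 147.   0.] c [ 406.1 -590.5] [ 33.6 106.9] 14.7 z95 0.033
top 0.66 [156. 180. 188. 196.] col [23. 21. 23.] c [559.1 327. ] [ 35.6 107.6] 13.7 z95 0.035
top 0.59 [160. 200. 191. 217.] col [23. 22. 24.] c [480.2 307.2] [ 35.  107.2] 16.7 z95 0.035
top 0.59 [270. 207. 284. 242.] col [35. 32. 32.] c [423.7 -56.4] [ 33.8 107.8] 73.3 z95 0.031
top 0.54 [350. 281. 366. 320.] col [ 16. 127. 119.] c [ 165.5 -327.4] [111.4  35.1] 16.2 z95 0.033
top 0.21 [265. 141. 297. 188.] col [62. 60. 62.] c [632.7 -61.5] [168.5 101.3] 1.4 z95 0.058
side 0.86 [250. 378. 271. 420.] col [225. 226.  51.] c [ 404.7 -579.9] [34.1 85.8] 14.1 z95 0.031
side 0.82 [251. 216. 289. 237.] col [22. 21. 20.] c [424.9 -58. ] [ 40.2 110.5] 73.3 z95 0.031
side 0.72 [296. 130. 311. 153.] col [12. 12. 13.] c [556.4 332.2] [ 32.1 116. ] 14.3 z95 0.036
side 0.62 [146. 295. 191. 320.] col [ 35. 144. 133.] c [ 167.6 -327.8] [110.2  37.9] 15.6 z95 0.031
side 0.55 [275. 137. 290. 156.] col [19. 20. 20.] c [480.  310.1] [ 35.2 112.7] 16.5 z95 0.035
t 24.7 pos [0.4791 0.3103 0.2244] psi 15.25 tilt [-0.002 -0.001 -1.   ] q [-0.67  0.63  0.02  1.75 -0.02  0.76 -0.37] F [-0.4 -0.1 -0.9] open 0.599
 turn total rad -1.0166
 -> (0.5, 0.1, 0.22) total mm [ -79.8 -195.7    4.4] rows 5 each [-15.95 -39.14   0.88]
 -> (0.425, -0.089, 0.22) total mm [  18.2 -202.5    0. ] rows 5 each [  3.65 -40.5    0.  ]
 -> (0.425, -0.089, 0.01) total mm [  0.   0. 210.] rows 5 each [ 0.  0. 42.]
```

View pics/sidel.png

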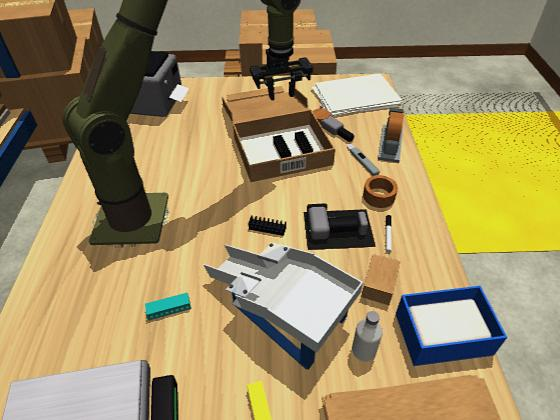

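Call:
send_rows --series '[{"dx": 0,"dy": 0,"dz": 0,"turn": -0.127,"grip": 0.75},{"dx": 0,"dy": 0,"dz": 0,"turn": -0.127,"grip": 0.75},{"dx": 0,"dy": 0,"dz": 0,"turn": -0.127,"grip": 0.75},{"dx": 0,"dy": 0,"dz": 0,"turn": -0.127,"grip": 0.75},{"dx": 0,"dy": 0,"dz": 0,"turn": -0.127,"grip": 0.75},{"dx": 0,"dy": 0,"dz": 0,"turn": -0.127,"grip": 0.75},{"dx": 0,"dy": 0,"dz": 0,"turn": -0.127,"grip": 0.75},{"dx": 0,"dy": 0,"dz": 0,"turn": -0.127,"grip": 0.75},{"dx": -16,"dy": -39,"dz": 0,"turn": 0,"grip": 0.75},{"dx": -16,"dy": -39,"dz": 0,"turn": 0,"grip": 0.75},{"dx": -16,"dy": -39,"dz": 0,"turn": 0,"grip": 0.75},{"dx": -16,"dy": -39,"dz": 0,"turn": 0,"grip": 0.75},{"dx": -16,"dy": -39,"dz": 0,"turn": 0,"grip": 0.75},{"dx": 7,"dy": -43,"dz": 0,"turn": 0,"grip": 0.75},{"dx": 7,"dy": -43,"dz": 0,"turn": 0,"grip": 0.75},{"dx": 7,"dy": -43,"dz": 0,"turn": 0,"grip": 0.75},{"dx": 7,"dy": -43,"dz": 0,"turn": 0,"grip": 0.75},{"dx": 0,"dy": 0,"dz": 0,"turn": 0,"grip": 0.75},{"dx": 0,"dy": 0,"dz": 0,"turn": 0,"grip": 0.75}]'

```text
clock: 26.6
tool_pos: [0.4243, -0.0565, 0.2245]
eef_rot: [0.145, 0.989, 0.0, -0.001]
contact_force: [-0.6, 1.6, 0.3]
opening: 0.748
```

```bash
python3 -c "
from k import *
s=snapshot('wrist'); save(s,'w13.png'); W=world(s)
for r in regions_of(s,'rail0')[:3]:
  m=r['pixels']&(s['depth']>0); p=W[m]; p=p[(p[:,2]>.012)&(p[:,2]<.04)]
  if len(p)>30: print(r['score'],r['extent'],cv2.minAreaRect((p[:,:2]*1000).astype(np.float32)))
plan((.4245,-.0568,.22),(.4245,-.0568,.010),psi=73.5)
"
```

```text
0.92 [269.4, 119.4, 302.1, 230.4] ((425.081298828125, -55.33159637451172), (33.90603256225586, 110.75061798095703), 74.44869995117188)
0.73 [0.0, 64.6, 136.7, 292.7] ((344.8091735839844, -240.65406799316406), (88.08548736572266, 137.93521118164062), 60.27024459838867)
t 26.7 pos [ 0.4257 -0.0546  0.2249] psi 73.55 tilt [-0.001  0.001 -1.   ] q [ 0.25  0.48 -0.34  2.14  0.29  0.56  0.99] F [ 0.3  0.3 -0.4] open 0.75
 turn total rad 0.0009
 -> (0.4245, -0.0568, 0.22) total mm [ 0.5 -2.5  4.9] rows 1 each [ 0.49 -2.47  4.91]
 -> (0.4245, -0.0568, 0.01) total mm [  0.   0. 210.] rows 5 each [ 0.  0. 42.]
```

View pics/w13.png

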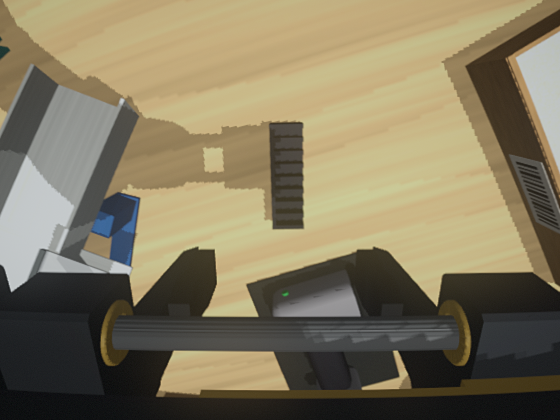

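Call:
send_rows --series '[{"dx": 0,"dy": -1.5,"dz": 0,"turn": 0,"grip": 0.75},{"dx": 0,"dy": 0,"dz": 45,"turn": 0,"grip": 0.75},{"dx": 0,"dy": 0,"dz": 45,"turn": 0,"grip": 0.75},{"dx": 0,"dy": 0,"dz": 45,"turn": 0,"grip": 0.75},{"dx": 0,"dy": 0,"dz": 45,"turn": 0,"grip": 0.75},{"dx": 0,"dy": 0,"dz": 25,"turn": 0,"grip": 0.75},{"dx": 0,"dy": 0,"dz": 8,"turn": 0,"grip": 0.75},{"dx": 0,"dy": 0,"dz": 0,"turn": 0,"grip": 0.75},{"dx": 0,"dy": 0,"dz": 0,"turn": 0,"grip": 0.75}]'

```text
clock: 27.6
tool_pos: [0.4313, -0.0608, 0.0465]
eef_rot: [0.144, 0.99, -0.005, 0.002]
contact_force: [0.3, 0.5, -0.1]
opening: 0.75
```

```bash
python3 -c "
from k import *
plan((.4245,-.0565,.010))
s=snapshot('wrist'); save(s,'w14.png')"
```

```text
t 27.6 pos [ 0.4313 -0.0608  0.0465] psi 73.49 tilt [ 0.002 -0.01  -1.   ] q [ 0.05  0.85 -0.04  2.27  1.03  0.04  0.28] F [ 0.3  0.5 -0.1] open 0.75
 -> (0.4245, -0.0565, 0.01) total mm [ 7.9  2.5 36.5] rows 1 each [ 7.93  2.48 36.49]
```

View pics/w14.png

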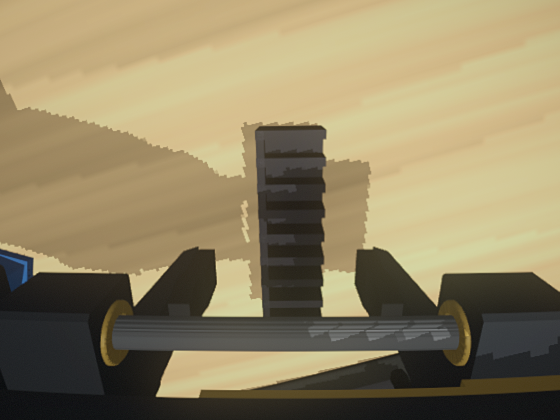

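Call:
send_rows --series '[{"dx": 0,"dy": 0,"dz": -20,"turn": 0,"grip": 0.75},{"dx": -20,"dy": 0,"dz": 0,"turn": 0,"grip": 0.75},{"dx": -15,"dy": 0,"dz": 0,"turn": 0,"grip": 0.75},{"dx": 0,"dy": 0,"dz": 0,"turn": 0,"grip": 0.75},{"dx": 0,"dy": 0,"dz": 0,"turn": 0,"grip": 0.75}]'

```text
clock: 28.15
tool_pos: [0.464, -0.0715, 0.0671]
eef_rot: [0.145, 0.989, -0.005, 0.002]
contact_force: [-1.3, 0.4, -0.2]
opening: 0.748
```

```bash
python3 -c "
from k import *
plan((.463,-.067,.06),(.463,-.067,.010),psi=73.5)"
```

```text
t 28.15 pos [ 0.464  -0.0715  0.0671] psi 73.36 tilt [ 0.002 -0.01  -1.   ] q [ 0.25  0.83 -0.32  2.15  0.93  0.31  0.4 ] F [-1.3  0.4 -0.2] open 0.748
 turn total rad -0.0024
 -> (0.463, -0.067, 0.06) total mm [2.2 4.  7.1] rows 1 each [2.24 3.98 7.15]
 -> (0.463, -0.067, 0.01) total mm [ 0.  0. 50.] rows 2 each [ 0.  0. 25.]
```

Call:
send_rows --series '[{"dx": 1,"dy": 4,"dz": 7,"turn": 0,"grip": 0.75},{"dx": 0,"dy": 0,"dz": 20,"turn": 0,"grip": 0.75},{"dx": 0,"dy": 0,"dz": 20,"turn": 0,"grip": 0.75},{"dx": 0,"dy": 0,"dz": 9,"turn": 0,"grip": 0.75},{"dx": 0,"dy": 0,"dz": 0,"turn": 0,"grip": 0.75},{"dx": 0,"dy": 0,"dz": 0,"turn": 0,"grip": 0.75}]'

```text
clock: 28.75
tool_pos: [0.4639, -0.0673, 0.0107]
eef_rot: [0.144, 0.99, -0.005, 0.001]
contact_force: [0.1, -0.1, -0.3]
opening: 0.753
```

```bash
python3 -c "
from k import *
plan((.463,-.067,.010),psi=73.5)
s=snapshot('wrist'); save(s,'w15.png')"
```

```text
t 28.75 pos [ 0.4639 -0.0673  0.0107] psi 73.49 tilt [-0.    -0.011 -1.   ] q [ 0.09  0.93 -0.09  2.17  1.09  0.09  0.23] F [ 0.1 -0.1 -0.3] open 0.753
 turn total rad -0.0003
 -> (0.463, -0.067, 0.01) total mm [ 1.  -0.   0.7] rows 1 each [ 0.98 -0.01  0.65]
```

View pics/w15.png

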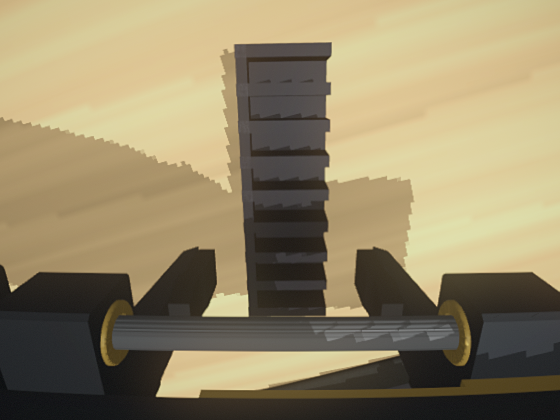

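Call:
send_rows --series '[{"dx": 0,"dy": 0,"dz": 0,"turn": 0,"grip": 0.3},{"dx": 0,"dy": 0,"dz": 0,"turn": 0,"grip": 0.3},{"dx": 0,"dy": 0,"dz": 0,"turn": 0,"grip": 0.3},{"dx": 0,"dy": 0,"dz": 0,"turn": 0,"grip": 0.3},{"dx": 0,"dy": 0,"dz": 0,"turn": 0,"grip": 0.3},{"dx": -6.8,"dy": 22,"dz": 0,"turn": 0,"grip": 0.3},{"dx": -6.8,"dy": 22,"dz": 0,"turn": 0,"grip": 0.3},{"dx": -6.8,"dy": 22,"dz": 0,"turn": 0,"grip": 0.3},{"dx": -6.8,"dy": 22,"dz": 0,"turn": 0,"grip": 0.3},{"dx": -6.8,"dy": 22,"dz": 0,"turn": 0,"grip": 0.3},{"dx": 0,"dy": 0,"dz": 0,"turn": 0,"grip": 0.3},{"dx": 0,"dy": 0,"dz": 0,"turn": 0,"grip": 0.3}]'

```text
clock: 30.0
tool_pos: [0.5271, 0.0284, 0.0108]
eef_rot: [0.144, 0.99, -0.005, 0.001]
contact_force: [-4.0, 0.5, 12.9]
opening: 0.386
```

Call:
send_rows --series '[{"dx": 0,"dy": 0,"dz": 0,"turn": 0,"grip": 0.75},{"dx": 0,"dy": 0,"dz": 0,"turn": 0,"grip": 0.75},{"dx": 0,"dy": 0,"dz": 0,"turn": 0,"grip": 0.75},{"dx": 0,"dy": 0,"dz": 0,"turn": 0,"grip": 0.75},{"dx": 0,"dy": 0,"dz": 0,"turn": 0,"grip": 0.75},{"dx": 0,"dy": 0,"dz": -40,"turn": 0,"grip": 0.75},{"dx": 0,"dy": 0,"dz": -45,"turn": 0,"grip": 0.75},{"dx": 0,"dy": 0,"dz": -45,"turn": 0,"grip": 0.75},{"dx": 0,"dy": 0,"dz": 0,"turn": 0,"grip": 0.75}]'

```text
clock: 30.9
tool_pos: [0.5317, 0.0302, 0.1448]
eef_rot: [0.145, 0.989, -0.003, 0.006]
contact_force: [0.4, -0.3, 0.2]
opening: 0.75
```

```bash
python3 rr.py | grep -v '2[0-9][0-9]\.\] col \[[ 12]*[0-9]* 1[0-9]'
python3 -c "
from k import *
s=snapshot('wrist'); save(s,'w16.png'); W=world(s)
for r in regions_of(s,'rail0')[:3]:
  m=r['pixels']&(s['depth']>0); p=W[m]; p=p[(p[:,2]>.012)&(p[:,2]<.04)]
  if len(p)>30: print(r['score'],r['extent'],cv2.minAreaRect((p[:,:2]*1000).astype(np.float32)))
plan()
"
```

```text
top 0.88 [156. 176. 188. 196.] col [20. 19. 21.] c [559.1 328.8] [ 33.9 111.4] 14.8 z95 0.035
top 0.82 [414. 222. 451. 239.] col [138. 138.   3.] c [ 406.3 -593.4] [ 34.5 112. ] 14.7 z95 0.033
top 0.72 [160. 198. 191. 219.] col [27. 26. 27.] c [479.4 309. ] [ 34.7 110.6] 16.2 z95 0.036
top 0.72 [241. 188. 253. 221.] col [37. 34. 29.] c [445.3  34.1] [177.   68.5] 22.2 z95 0.031
side 0.94 [144. 294. 193. 318.] col [ 30. 128. 119.] c [ 167.5 -327.4] [109.7  38.4] 16.2 z95 0.031
side 0.81 [268. 197. 305. 213.] col [40. 35. 28.] c [486.2  38.3] [ 39.6 111.6] 73.4 z95 0.031
side 0.65 [248. 381. 276. 420.] col [228. 230.  53.] c [ 404.7 -580.1] [33.9 86.6] 14.2 z95 0.031
side 0.62 [273. 136. 292. 155.] col [23. 23. 24.] c [478.7 311.3] [ 35.3 114. ] 16.2 z95 0.036
0.81 [262.4, 69.0, 309.2, 216.5] ((486.6800231933594, 40.71455764770508), (34.10951232910156, 110.5850601196289), 73.83634948730469)
0.49 [547.9, 52.2, 559.2, 84.9] ((484.3246154785156, 257.03057861328125), (4.276758670806885, 14.171859741210938), 89.44725036621094)
t 31.2 pos [0.5276 0.0287 0.1384] psi 73.4 tilt [-0.002 -0.011 -1.   ] q [ 0.19  0.77 -0.57  1.93  0.69  0.65  0.46] F [-0.1 -0.2 -0.4] open 0.751
```

View pics/w16.png

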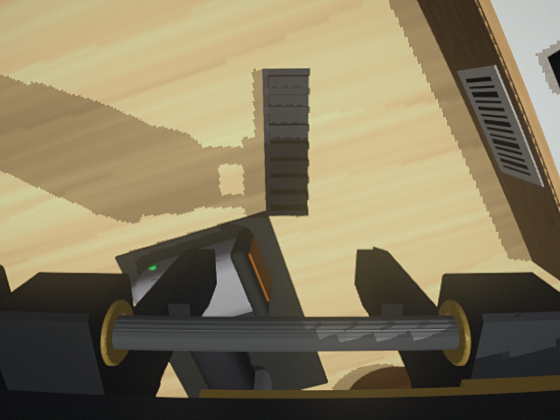

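```bash
python3 -c "
from k import *
plan((.487,.0395,.14),(.487,.0395,.011),psi=73.5)"
```

```text
t 31.2 pos [0.5276 0.0287 0.1384] psi 73.4 tilt [-0.002 -0.011 -1.   ] q [ 0.19  0.77 -0.57  1.93  0.69  0.65  0.46] F [-0.1 -0.2 -0.4] open 0.751
 turn total rad -0.0017
 -> (0.487, 0.0395, 0.14) total mm [42.  -1.2 -1.6] rows 1 each [41.97 -1.22 -1.58]
 -> (0.487, 0.0395, 0.011) total mm [  0.   0. 129.] rows 3 each [ 0.  0. 43.]
```

Call:
send_rows --series '[{"dx": 42,"dy": -1.2,"dz": 0,"turn": 0,"grip": 0.75},{"dx": 0,"dy": 0,"dz": 0,"turn": 0,"grip": 0.75},{"dx": 0,"dy": 0,"dz": 45,"turn": 0,"grip": 0.75},{"dx": 0,"dy": 0,"dz": 45,"turn": 0,"grip": 0.75},{"dx": 0,"dy": 0,"dz": 25,"turn": 0,"grip": 0.75},{"dx": 0,"dy": 0,"dz": 11,"turn": 0,"grip": 0.75},{"dx": 0,"dy": 0,"dz": 0,"turn": 0,"grip": 0.75},{"dx": 0,"dy": 0,"dz": 0,"turn": 0,"grip": 0.75}]'

```text
clock: 32.0
tool_pos: [0.4879, 0.0387, 0.0132]
eef_rot: [0.144, 0.99, -0.005, 0.001]
contact_force: [0.7, 0.4, -0.1]
opening: 0.753
```

```bash
python3 -c "
from k import *
plan((.487,.0395,.011))
s=snapshot('wrist'); save(s,'w17.png')"
```

```text
t 32.0 pos [0.4879 0.0387 0.0132] psi 73.43 tilt [ 0.    -0.011 -1.   ] q [-0.05  0.94 -0.22  2.1   1.02  0.22  0.1 ] F [ 0.7  0.4 -0.1] open 0.753
 -> (0.487, 0.0395, 0.011) total mm [1.1 0.5 2.2] rows 1 each [1.14 0.49 2.23]
```

View pics/w17.png

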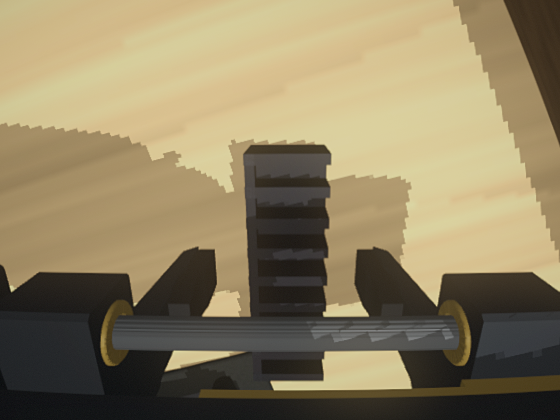

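Call:
send_rows --series '[{"dx": 0,"dy": 0,"dz": 2,"turn": 0,"grip": 0.3},{"dx": 0,"dy": 0,"dz": 0,"turn": 0,"grip": 0.3},{"dx": 0,"dy": 0,"dz": 0,"turn": 0,"grip": 0.3},{"dx": 0,"dy": 0,"dz": 0,"turn": 0,"grip": 0.3},{"dx": 0,"dy": 0,"dz": 0,"turn": 0,"grip": 0.3},{"dx": 0,"dy": 0,"dz": 0,"turn": 0,"grip": 0.3},{"dx": 0,"dy": 0,"dz": -20,"turn": 0,"grip": 0.3},{"dx": 0,"dy": 0,"dz": -45,"turn": 0,"grip": 0.3},{"dx": 0,"dy": 0,"dz": -45,"turn": 0,"grip": 0.3},{"dx": 0,"dy": 0,"dz": -45,"turn": 0,"grip": 0.3},{"dx": 0,"dy": 0,"dz": -45,"turn": 0,"grip": 0.3},{"dx": 0,"dy": 0,"dz": 0,"turn": 0.127,"grip": 0.3},{"dx": 0,"dy": 0,"dz": 0,"turn": 0.127,"grip": 0.3},{"dx": 0,"dy": 0,"dz": 0,"turn": 0.127,"grip": 0.3},{"dx": 0,"dy": 0,"dz": 0,"turn": 0.127,"grip": 0.3},{"dx": 0,"dy": 0,"dz": 0,"turn": 0.127,"grip": 0.3},{"dx": 0,"dy": 0,"dz": 0,"turn": 0.127,"grip": 0.3},{"dx": 0,"dy": 0,"dz": 0,"turn": 0.127,"grip": 0.3},{"dx": 0,"dy": 0,"dz": 0,"turn": 0.127,"grip": 0.3},{"dx": 0,"dy": 0,"dz": 0,"turn": 0,"grip": 0.3}]'

```text
clock: 34.05
tool_pos: [0.4874, 0.0406, 0.2115]
eef_rot: [0.608, 0.794, -0.004, 0.004]
contact_force: [-0.1, 0.4, -0.9]
opening: 0.386
```

```bash
python3 -c "
from k import *
plan(cart(-.078,0,.21),cart(-.078,0,.017),psi=15.1)"
```

```text
t 34.05 pos [0.4874 0.0406 0.2115] psi 15.16 tilt [ 0.001 -0.012 -1.   ] q [ 0.06  0.57 -0.38  1.99  0.36  0.64 -0.3 ] F [-0.1  0.4 -0.9] open 0.386
 turn total rad 0.0011
 -> (np.float64(0.4051), np.float64(0.2912), 0.21) total mm [263.4 -14.2   1.5] rows 6 each [43.9  -2.36  0.24]
 -> (np.float64(0.4051), np.float64(0.2912), 0.017) total mm [  0.   0. 193.] rows 5 each [ 0.   0.  38.6]
```

Call:
send_rows --series '[{"dx": 43.9,"dy": -2.4,"dz": 0,"turn": 0,"grip": 0.3},{"dx": 43.9,"dy": -2.4,"dz": 0,"turn": 0,"grip": 0.3},{"dx": 43.9,"dy": -2.4,"dz": 0,"turn": 0,"grip": 0.3},{"dx": 43.9,"dy": -2.4,"dz": 0,"turn": 0,"grip": 0.3},{"dx": 43.9,"dy": -2.4,"dz": 0,"turn": 0,"grip": 0.3},{"dx": 43.9,"dy": -2.4,"dz": 0,"turn": 0,"grip": 0.3},{"dx": 0,"dy": 0,"dz": 0,"turn": 0,"grip": 0.3},{"dx": 0,"dy": 0,"dz": 0,"turn": 0,"grip": 0.3}]'

```text
clock: 34.85
tool_pos: [0.4042, 0.2918, 0.2086]
eef_rot: [0.605, 0.796, -0.004, 0.004]
contact_force: [1.1, -0.1, -1.6]
opening: 0.383
```

```bash
python3 -c "
from k import *
plan(cart(-.078,0,.21),cart(-.078,0,.017),psi=15.1)
s=snapshot('wrist'); save(s,'w18.png')"
```

```text
t 34.85 pos [0.4042 0.2918 0.2086] psi 15.49 tilt [ 0.001 -0.011 -1.   ] q [-0.51  0.59 -0.34  1.96  0.33  0.65 -0.79] F [ 1.1 -0.1 -1.6] open 0.383
 turn total rad 0.0068
 -> (np.float64(0.4051), np.float64(0.2912), 0.21) total mm [-0.9  0.7 -1.4] rows 1 each [-0.86  0.73 -1.43]
 -> (np.float64(0.4051), np.float64(0.2912), 0.017) total mm [  0.   0. 193.] rows 5 each [ 0.   0.  38.6]
```

View pics/w18.png

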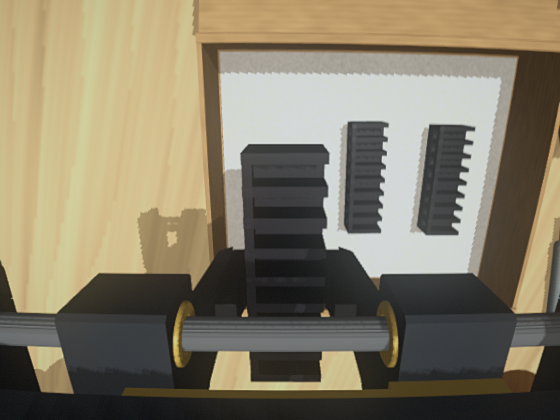

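Call:
send_rows --series '[{"dx": 0,"dy": 0,"dz": 45,"turn": 0,"grip": 0.3},{"dx": 0,"dy": 0,"dz": 45,"turn": 0,"grip": 0.3},{"dx": 0,"dy": 0,"dz": 45,"turn": 0,"grip": 0.3},{"dx": 0,"dy": 0,"dz": 36,"turn": 0,"grip": 0.3},{"dx": 0,"dy": 0,"dz": 15,"turn": 0,"grip": 0.3},{"dx": 0,"dy": 0,"dz": 0,"turn": 0,"grip": 0.3},{"dx": 0,"dy": 0,"dz": 0,"turn": 0,"grip": 0.3}]'

```text
clock: 35.6
tool_pos: [0.406, 0.2879, 0.0231]
eef_rot: [0.608, 0.794, -0.004, 0.004]
contact_force: [-0.5, 0.8, -1.2]
opening: 0.38
```

Call:
send_rows --series '[{"dx": 0,"dy": 0,"dz": 5,"turn": 0,"grip": 0.3},{"dx": 0,"dy": 0,"dz": 0,"turn": 0,"grip": 0.3},{"dx": 0,"dy": 0,"dz": 0,"turn": 0,"grip": 0.55},{"dx": 0,"dy": 0,"dz": 0,"turn": 0,"grip": 0.55},{"dx": 0,"dy": 0,"dz": 0,"turn": 0,"grip": 0.55},{"dx": 0,"dy": 0,"dz": 0,"turn": 0,"grip": 0.55},{"dx": 0,"dy": 0,"dz": -30,"turn": 0,"grip": 0.55},{"dx": 0,"dy": 0,"dz": -45,"turn": 0,"grip": 0.55},{"dx": 0,"dy": 0,"dz": -45,"turn": 0,"grip": 0.55},{"dx": 0,"dy": 0,"dz": -45,"turn": 0,"grip": 0.6},{"dx": 0,"dy": 0,"dz": -45,"turn": 0,"grip": 0.6},{"dx": 0,"dy": 0,"dz": 0,"turn": 0,"grip": 0.6}]'

```text
clock: 36.8
tool_pos: [0.4073, 0.2938, 0.2331]
eef_rot: [0.608, 0.794, 0.002, 0.005]
contact_force: [0.2, 0.7, -0.4]
opening: 0.6
```

```bash
python3 rr.py; python3 f.py | grep -E 'scanner|mat'
python3 - <<'E'
from k import *
P=np.load('P.npy');z=P[:,2]
m=(P[:,0]>.53)&(P[:,0]<.72)&(P[:,1]>-.15)&(P[:,1]<.03)
q=P[m&(z>.049)&(z<.062)]
for t,n in ((q[q[:,0]<.63],'head'),(q[q[:,0]>.68],'foot')): print(n,len(t),np.percentile(t,[2,50,98],0).round(4).tolist())
q=P[m&(z>.03)&(z<.045)&(P[:,0]>.63)&(P[:,0]<.69)]; print('handle',np.percentile(q,[2,50,98],0).round(4).tolist())
q=P[m&(z>.03)&(z<.062)]; r=cv2.minAreaRect((q[:,:2]*1000).astype(np.float32)); print(r)
q=P[(P[:,0]>.53)&(P[:,0]<.75)&(P[:,1]>-.15)&(P[:,1]<.012)&(z>.0025)&(z<.0065)]; print('mat',cv2.minAreaRect((q[:,:2]*1000).astype(np.float32)),np.percentile(q,[1,99],0))
plan()
s=snapshot('side'); cv2.imwrite('pics/sc.png',cv2.resize(s['img'][80:270,210:420,::-1],(660,597)))
E
```

```text
top 0.85 [412. 223. 448. 238.] col [141. 142.   1.] c [ 406.4 -592.1] [ 34.2 110. ] 14.2 z95 0.033
top 0.75 [160. 200. 190. 217.] col [21. 20. 22.] c [479.3 308.4] [ 34.7 109.8] 15.3 z95 0.035
top 0.73 [167. 220. 197. 238.] col [23. 22. 23.] c [404.8 281. ] [99.9 69.6] 76.7 z95 0.035
top 0.62 [350. 281. 365. 320.] col [  4. 128. 122.] c [ 165.7 -327.2] [110.2  34.2] 16.4 z95 0.033
top 0.57 [154. 176. 186. 198.] col [27. 26. 27.] c [545.7 305.2] [135.3  97.3] 58.4 z95 0.036
side 0.91 [252. 382. 272. 420.] col [225. 228.  50.] c [ 404.8 -580.9] [33.6 84.6] 14.5 z95 0.031
side 0.81 [146. 294. 191. 320.] col [ 28. 145. 136.] c [ 167.7 -328.4] [110.   39.2] 16.2 z95 0.032
side 0.8 [273. 137. 290. 158.] col [12. 12. 13.] c [477.5 309.8] [ 31.3 113.9] 16.6 z95 0.035
side 0.59 [252. 141. 273. 164.] col [42. 42. 41.] c [412.2 259.6] [ 33.6 175.9] 15.4 z95 0.037
side 0.58 [293. 130. 314. 153.] col [19. 18. 19.] c [557.9 333.2] [ 34.9 117.4] 16.7 z95 0.036
side 0.31 [352. 311. 384. 362.] col [117. 115. 108.] c [ 656.9 -456.9] [25.8 27.2] 5.7 z95 0.162
mat 2108 [640.  -65.1] [219.5 169.8] 0.1
scanner 2009 [632.7 -59.6] [170.8 108.2] 5.2
head 865 [[0.5525, -0.1097, 0.0493], [0.5779, -0.0629, 0.0543], [0.6071, -0.013, 0.0603]]
foot 195 [[0.6873, -0.0984, 0.0492], [0.7059, -0.0735, 0.0538], [0.717, -0.0455, 0.0585]]
handle [[0.6306, -0.0934, 0.0306], [0.6601, -0.0854, 0.042], [0.6894, -0.0525, 0.0449]]
((632.6941528320312, -59.564571380615234), (170.82171630859375, 108.21465301513672), 5.162376403808594)
mat ((639.468017578125, -69.08952331542969), (218.5916748046875, 161.84107971191406), 0.03561396151781082) [[ 0.53203896 -0.14733555  0.00255369]
 [ 0.7480435   0.00934508  0.00644292]]
t 37.1 pos [0.4042 0.2905 0.2263] psi 15.19 tilt [-0.001 -0.013 -1.   ] q [-0.48  0.56 -0.38  1.94  0.33  0.7  -0.79] F [ 0.8 -0.2  1.4] open 0.598
```

View pics/sc.png

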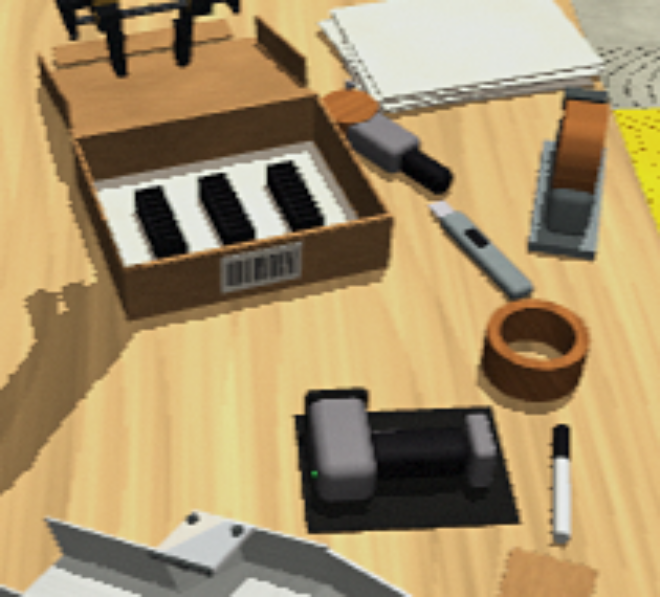

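View pics/topl.png

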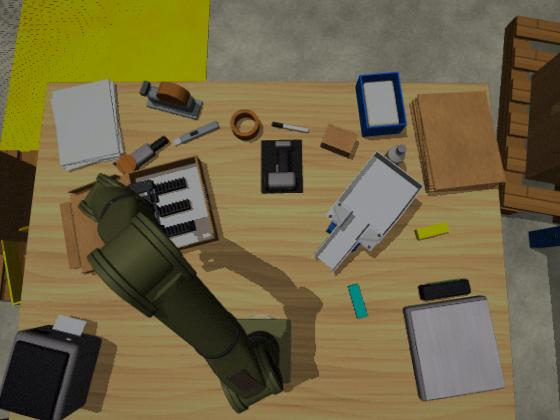

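Call:
send_rows --series '[{"dx": 0,"dy": 0,"dz": 0,"turn": -0.131,"grip": 0.75},{"dx": 0,"dy": 0,"dz": 0,"turn": -0.131,"grip": 0.75},{"dx": 0,"dy": 0,"dz": 0,"turn": -0.131,"grip": 0.75},{"dx": 0,"dy": 0,"dz": 0,"turn": -0.131,"grip": 0.75},{"dx": 0,"dy": 0,"dz": 0,"turn": -0.131,"grip": 0.75},{"dx": 0,"dy": 0,"dz": 0,"turn": -0.131,"grip": 0.75},{"dx": 0,"dy": 0,"dz": 0,"turn": -0.131,"grip": 0.75},{"dx": 0,"dy": 0,"dz": 0,"turn": -0.131,"grip": 0.75},{"dx": 0,"dy": 0,"dz": 0,"turn": -0.131,"grip": 0.75},{"dx": 0,"dy": 0,"dz": 0,"turn": -0.131,"grip": 0.75},{"dx": 0,"dy": 0,"dz": 0,"turn": 0,"grip": 0.75}]'

```text
clock: 38.25
tool_pos: [0.4045, 0.2909, 0.2267]
eef_rot: [-0.002, 1.0, -0.006, -0.001]
contact_force: [0.4, -0.7, 1.2]
opening: 0.751
```

```bash
python3 -c "
from k import *
plan((.648,-.0738,.22),psi=90)"
```

```text
t 38.25 pos [0.4045 0.2909 0.2267] psi 90.27 tilt [-0.001 -0.012 -1.   ] q [-0.25  0.64 -0.77  1.93  0.6   0.83  0.23] F [ 0.4 -0.7  1.2] open 0.751
 turn total rad 0.0047
 -> (0.648, -0.0738, 0.22) total mm [-243.5 -364.7    6.7] rows 10 each [-24.35 -36.47   0.67]
```

Call:
send_rows --series '[{"dx": -24.3,"dy": -36.5,"dz": 0,"turn": 0,"grip": 0.75},{"dx": -24.3,"dy": -36.5,"dz": 0,"turn": 0,"grip": 0.75},{"dx": -24.3,"dy": -36.5,"dz": 0,"turn": 0,"grip": 0.75},{"dx": -24.3,"dy": -36.5,"dz": 0,"turn": 0,"grip": 0.75},{"dx": -24.3,"dy": -36.5,"dz": 0,"turn": 0,"grip": 0.75},{"dx": -24.3,"dy": -36.5,"dz": 0,"turn": 0,"grip": 0.75},{"dx": -24.3,"dy": -36.5,"dz": 0,"turn": 0,"grip": 0.75},{"dx": -24.3,"dy": -36.5,"dz": 0,"turn": 0,"grip": 0.75},{"dx": -24.3,"dy": -36.5,"dz": 0,"turn": 0,"grip": 0.75},{"dx": -24.3,"dy": -36.5,"dz": 0,"turn": 0,"grip": 0.75},{"dx": 0,"dy": 0,"dz": 0,"turn": 0,"grip": 0.75},{"dx": 0,"dy": 0,"dz": 0,"turn": 0,"grip": 0.75}]'

```text
clock: 39.45
tool_pos: [0.6493, -0.0734, 0.2307]
eef_rot: [0.0, 1.0, -0.005, -0.0]
contact_force: [-1.3, 0.7, 0.2]
opening: 0.749
```

```bash
python3 -c "
from k import *
plan((.648,-.0738,.22),psi=90)
s=snapshot('wrist'); save(s,'w19.png'); W=world(s); 
im=s['img'].copy()
for X in [(.648,-.0738,.042),(.657,-.0538,.042),(.657,-.0938,.042),(.639,-.0538,.042),(.639,-.0938,.042)]:
  u,v=proj(s,X); print(X,round(u),round(v)); cv2.circle(s['img'],(int(u),int(v)),3,(255,0,0),-1)
save(s,'w19.png')
z=W[...,2]; ok=s['depth']>0
m=ok&(z>.047)&(z<.062)&(W[...,1]>-.15)&(W[...,1]<.02)&(W[...,0]>.53)&(W[...,0]<.65)
q=W[m]; print('head',len(q),cv2.minAreaRect((q[:,:2]*1000).astype(np.float32)), np.percentile(q,[1,99],0).round(4).tolist())
m=ok&(z>.03)&(z<.046)&(W[...,1]>-.12)&(W[...,1]<-.02)&(W[...,0]>.615)&(W[...,0]<.69)
q=W[m]
for x in np.arange(.62,.69,.01):
  t=q[abs(q[:,0]-x)<.005]; 
  if len(t): print(round(x,3),np.percentile(t[:,1],[2,98]).round(4),t[:,2].max())
"
```

```text
t 39.45 pos [ 0.6493 -0.0734  0.2307] psi 89.97 tilt [-0.   -0.01 -1.  ] q [ 0.42  0.83 -0.78  1.46  0.63  1.11  1.09] F [-1.3  0.7  0.2] open 0.749
 turn total rad -0.0005
 -> (0.648, -0.0738, 0.22) total mm [ 1.3 -0.4 10.7] rows 1 each [ 1.26 -0.36 10.73]
(0.648, -0.0738, 0.042) 286 178
(0.657, -0.0538, 0.042) 306 187
(0.657, -0.0938, 0.042) 267 187
(0.639, -0.0538, 0.042) 307 169
(0.639, -0.0938, 0.042) 266 169
head 6633 ((599.6636962890625, -58.49112319946289), (99.10054016113281, 105.2178955078125), 5.487152576446533) [[0.5511, -0.1106, 0.0471], [0.6395, -0.0111, 0.0589]]
0.62 [-0.0919 -0.0463] 0.045992850139582285
0.63 [-0.0921 -0.0462] 0.045996337208023166
0.64 [-0.0912 -0.0513] 0.04599656220738688
0.65 [-0.0914 -0.0519] 0.04599484670015233
0.66 [-0.0905 -0.0517] 0.04599104880011311
0.67 [-0.0906 -0.0516] 0.04599875196058092
0.68 [-0.0902 -0.0514] 0.04599738869981612
```

View pics/w19.png

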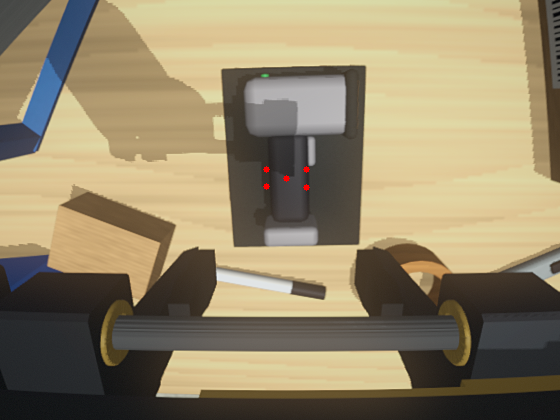

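Call:
send_rows --series '[{"dx": -2.7,"dy": 2.1,"dz": 0,"turn": 0,"grip": 0.75},{"dx": 0,"dy": 0,"dz": 45,"turn": 0,"grip": 0.75},{"dx": 0,"dy": 0,"dz": 45,"turn": 0,"grip": 0.75},{"dx": 0,"dy": 0,"dz": 45,"turn": 0,"grip": 0.75},{"dx": 0,"dy": 0,"dz": 40,"turn": 0,"grip": 0.75},{"dx": 0,"dy": 0,"dz": 20,"turn": 0,"grip": 0.75},{"dx": 0,"dy": 0,"dz": 15,"turn": 0,"grip": 0.75},{"dx": 0,"dy": 0,"dz": 0,"turn": 0,"grip": 0.75},{"dx": 0,"dy": 0,"dz": 0,"turn": 0,"grip": 0.75}]'

```text
clock: 40.4
tool_pos: [0.6537, -0.0722, 0.0236]
eef_rot: [-0.002, 1.0, -0.005, 0.002]
contact_force: [-0.5, 0.3, 0.8]
opening: 0.751
```

```bash
python3 -c "
from k import *
plan((.652,-.0713,.0125))
s=snapshot('wrist'); save(s,'w20.png')
s=snapshot('side'); cv2.imwrite('pics/s20.png',cv2.resize(s['img'][80:270,210:420,::-1],(660,597)))"
```

```text
t 40.4 pos [ 0.6537 -0.0722  0.0236] psi 90.24 tilt [ 0.004 -0.01  -1.   ] q [ 0.35  1.08 -0.63  1.57  0.85  0.78  0.92] F [-0.5  0.3  0.8] open 0.751
 -> (0.652, -0.0713, 0.0125) total mm [ 1.7  1.  11.1] rows 1 each [ 1.7   0.98 11.08]
```

View pics/w20.png

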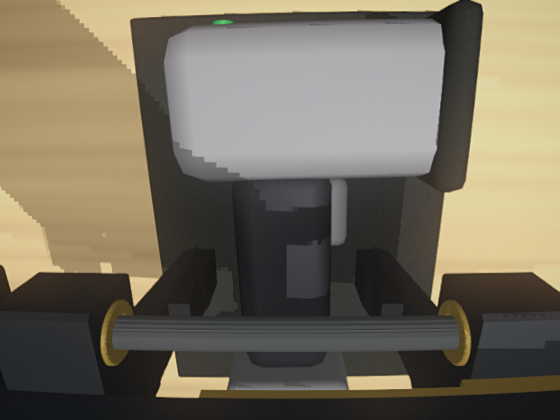

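View pics/s20.png

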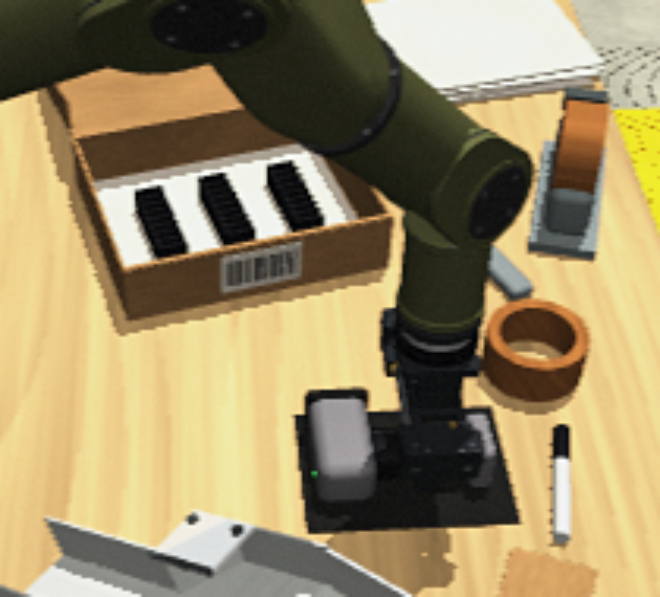

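Call:
send_rows --series '[{"dx": 1.5,"dy": 1,"dz": 11,"turn": 0,"grip": 0.75},{"dx": 0,"dy": 0,"dz": 0,"turn": 0,"grip": 0.75},{"dx": 0,"dy": 0,"dz": 0,"turn": 0,"grip": 0.3},{"dx": 0,"dy": 0,"dz": 0,"turn": 0,"grip": 0.3},{"dx": 0,"dy": 0,"dz": 0,"turn": 0,"grip": 0.3},{"dx": 0,"dy": 0,"dz": 0,"turn": 0,"grip": 0.3},{"dx": 0,"dy": 0,"dz": 0,"turn": 0,"grip": 0.3},{"dx": 0,"dy": 0,"dz": 0,"turn": 0,"grip": 0.3}]' --force 45

```text
clock: 41.3
tool_pos: [0.6511, -0.0721, 0.0112]
eef_rot: [-0.002, 1.0, -0.005, 0.001]
contact_force: [-0.1, 0.0, 1.1]
opening: 0.452
```

```bash
python3 -c "
from k import *
plan()"
```

```text
t 41.3 pos [ 0.6511 -0.0721  0.0112] psi 90.23 tilt [ 0.002 -0.011 -1.   ] q [ 0.35  1.1  -0.62  1.58  0.87  0.76  0.91] F [-0.1  0.   1.1] open 0.452
```

Call:
send_rows --series '[{"dx": 0,"dy": 0,"dz": -15,"turn": 0,"grip": 0.3},{"dx": 0,"dy": 0,"dz": -25,"turn": 0,"grip": 0.3},{"dx": 0,"dy": 0,"dz": -30,"turn": 0,"grip": 0.3},{"dx": 0,"dy": 0,"dz": 0,"turn": -0.087,"grip": 0.3},{"dx": 0,"dy": 0,"dz": 0,"turn": -0.087,"grip": 0.3},{"dx": 0,"dy": 0,"dz": 0,"turn": -0.086,"grip": 0.3},{"dx": 0,"dy": 0,"dz": 0,"turn": 0,"grip": 0.3},{"dx": 0,"dy": 0,"dz": 0,"turn": 0,"grip": 0.3}]'

```text
clock: 42.1
tool_pos: [0.6507, -0.0711, 0.0813]
eef_rot: [-0.131, 0.991, -0.005, -0.0]
contact_force: [0.2, -0.6, -3.4]
opening: 0.45
```

```bash
python3 -c "
from k import *
plan((.6289,.0415,.08),(.6289,.0415,.027),psi=105.1)
s=snapshot('side'); cv2.imwrite('pics/s21.png',cv2.resize(s['img'][80:270,210:420,::-1],(660,597)))
s=snapshot('wrist'); save(s,'w21.png')"
```

```text
t 42.1 pos [ 0.6507 -0.0711  0.0813] psi 105.02 tilt [ 0.001 -0.01  -1.   ] q [ 0.4   1.02 -0.73  1.57  0.84  0.89  1.18] F [ 0.2 -0.6 -3.4] open 0.45
 turn total rad -0.0014
 -> (0.6289, 0.0415, 0.08) total mm [ -8.2 114.4   1.3] rows 3 each [-2.75 38.12  0.44]
 -> (0.6289, 0.0415, 0.027) total mm [ 0.  0. 53.] rows 2 each [ 0.   0.  26.5]
```

View pics/s21.png

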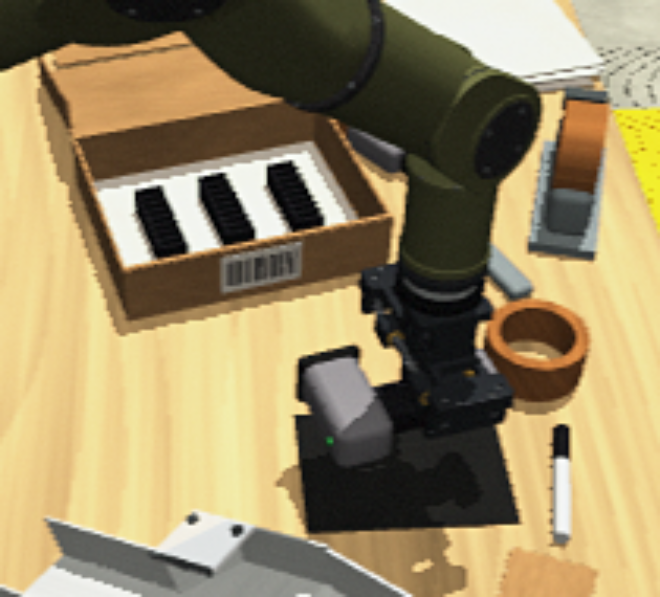

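View pics/w21.png

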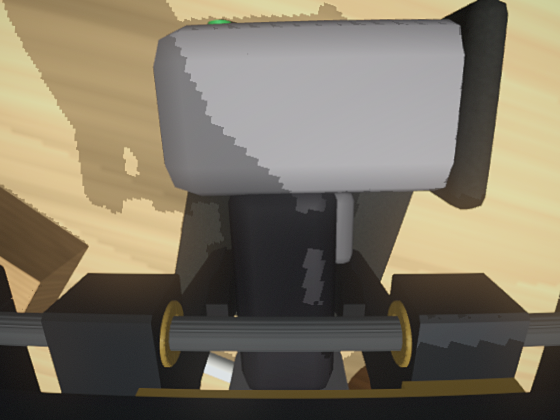

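Call:
send_rows --series '[{"dx": -2.8,"dy": 38.1,"dz": 0,"turn": 0,"grip": 0.3},{"dx": -2.8,"dy": 38.1,"dz": 0,"turn": 0,"grip": 0.3},{"dx": -2.8,"dy": 38.1,"dz": 0,"turn": 0,"grip": 0.3},{"dx": 0,"dy": 0,"dz": 20,"turn": 0,"grip": 0.3},{"dx": 0,"dy": 0,"dz": 20,"turn": 0,"grip": 0.3},{"dx": 0,"dy": 0,"dz": 10,"turn": 0,"grip": 0.3},{"dx": 0,"dy": 0,"dz": 0,"turn": 0,"grip": 0.3},{"dx": 0,"dy": 0,"dz": 0,"turn": 0,"grip": 0.3},{"dx": 0,"dy": 0,"dz": 0,"turn": 0,"grip": 0.3}]'

```text
clock: 43.1
tool_pos: [0.6299, 0.0404, 0.0304]
eef_rot: [-0.131, 0.991, -0.005, 0.001]
contact_force: [1.1, -0.5, -2.0]
opening: 0.45
```

```bash
cat > sc.py <<'E'
from k import *
plan((.6289,.0415,.027),psi=105.1)
p,R,st=pose()
for n in ('wrist','side'):
    s=snapshot(n); W=world(s); z=W[...,2]; ok=s['depth']>0
    if n=='wrist': save(s,'w22.png')
    else: cv2.imwrite('pics/s22.png',cv2.resize(s['img'][80:270,210:420,::-1],(660,597)))
    ax=np.array([R[0,0],R[1,0]]); ay=np.array([R[0,1],R[1,1]])   # tool x,y ; head at +tool x
    d=W[...,:2]-p[:2]; a=d@ax; b=d@ay
    m=ok&(a>.035)&(a<.12)&(abs(b)<.1)&(z>p[2]+.03)&(z<p[2]+.06)
    q=np.c_[a[m],b[m],z[m]]; 
    if len(q)<50: print(n,len(q)); continue
    t=q[(q[:,0]>.05)&(q[:,0]<.09)&(q[:,1]>-.02)&(q[:,1]<.045)]
    A=np.c_[t[:,:2],np.ones(len(t))]; c=np.linalg.lstsq(A,t[:,2],rcond=None)[0]
    print(n,len(q),'tool-frame a',np.percentile(q[:,0],[1,99]).round(4),'b',np.percentile(q[:,1],[1,99]).round(4),'top z',np.median(t[:,2]).round(4),'slopes',c[:2].round(3))
E
python3 sc.py
```

```text
t 43.1 pos [0.6299 0.0404 0.0304] psi 105.06 tilt [ 0.003 -0.01  -1.   ] q [ 0.21  1.06 -0.67  1.66  0.92  0.77  0.92] F [ 1.1 -0.5 -2. ] open 0.45
 turn total rad -0.0007
 -> (0.6289, 0.0415, 0.027) total mm [0.7 1.3 3.4] rows 1 each [0.69 1.34 3.45]
wrist 62356 tool-frame a [0.0372 0.1005] b [-0.0359  0.0612] top z 0.0735 slopes [ 0.028 -0.002]
side 518 tool-frame a [0.0371 0.1027] b [-0.0418  0.0602] top z 0.0741 slopes [ 0.027 -0.006]
```

View pics/s22.png

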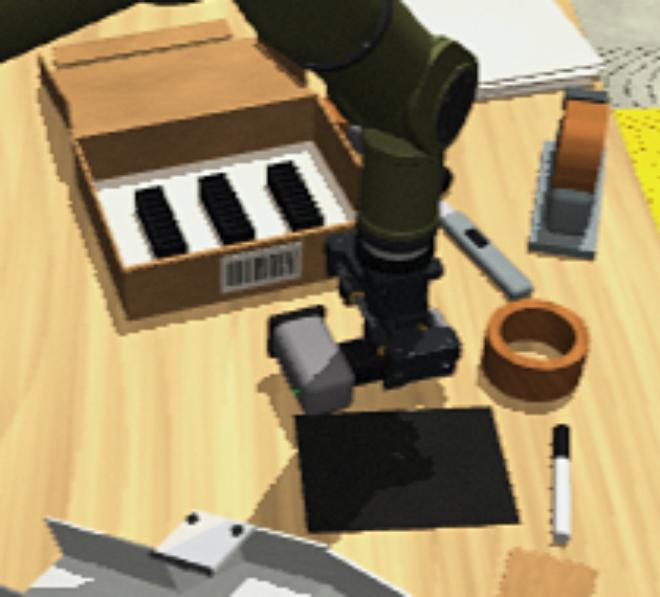

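Call:
send_rows --series '[{"dx": 0,"dy": 0,"dz": 6,"turn": 0,"grip": 0.3},{"dx": 0,"dy": 0,"dz": 0,"turn": 0,"grip": 0.3},{"dx": 0,"dy": 0,"dz": 0,"turn": 0,"grip": 0.3},{"dx": 0,"dy": 0,"dz": 0,"turn": 0,"grip": 0.3},{"dx": 0,"dy": 0,"dz": 0,"turn": 0,"grip": 0.3},{"dx": 0,"dy": 0,"dz": 0,"turn": 0,"grip": 0.3},{"dx": 0,"dy": 0,"dz": 0,"turn": 0,"grip": 0.3},{"dx": 0,"dy": 0,"dz": 0,"turn": 0,"grip": 0.3},{"dx": 0,"dy": 0,"dz": 0,"turn": 0,"grip": 0.3},{"dx": 0,"dy": 0,"dz": 0,"turn": 0,"grip": 0.3},{"dx": 0,"dy": 0,"dz": 0,"turn": 0,"grip": 0.3},{"dx": 0,"dy": 0,"dz": 0,"turn": 0,"grip": 0.3},{"dx": 0,"dy": 0,"dz": 0,"turn": 0,"grip": 0.3},{"dx": 0,"dy": 0,"dz": 0,"turn": 0,"grip": 0.3},{"dx": 0,"dy": 0,"dz": 0,"turn": 0,"grip": 0.3},{"dx": 0,"dy": 0,"dz": 0,"turn": 0,"grip": 0.3},{"dx": 0,"dy": 0,"dz": 0,"turn": 0,"grip": 0.3},{"dx": 0,"dy": 0,"dz": 0,"turn": 0,"grip": 0.3},{"dx": 0,"dy": 0,"dz": 0,"turn": 0,"grip": 0.3},{"dx": 0,"dy": 0,"dz": 0,"turn": 0,"grip": 0.3}]'

```text
clock: 45.2
tool_pos: [0.6292, 0.0408, 0.0238]
eef_rot: [-0.132, 0.991, -0.005, -0.0]
contact_force: [0.7, 0.5, -2.8]
opening: 0.449
```

Call:
send_rows --series '[{"dx": 0,"dy": 0,"dz": 0,"turn": 0,"grip": 0.3},{"dx": 0,"dy": 0,"dz": 0,"turn": 0,"grip": 0.3},{"dx": 0,"dy": 0,"dz": 0,"turn": 0,"grip": 0.3},{"dx": 0,"dy": 0,"dz": 0,"turn": 0,"grip": 0.3},{"dx": 0,"dy": 0,"dz": 0,"turn": 0,"grip": 0.3},{"dx": 0,"dy": 0,"dz": 0,"turn": 0,"grip": 0.3},{"dx": 0,"dy": 0,"dz": 0,"turn": 0,"grip": 0.3},{"dx": 0,"dy": 0,"dz": 0,"turn": 0,"grip": 0.3},{"dx": 0,"dy": 0,"dz": 0,"turn": 0,"grip": 0.3},{"dx": 0,"dy": 0,"dz": 0,"turn": 0,"grip": 0.3},{"dx": 0,"dy": 0,"dz": 0,"turn": 0,"grip": 0.3},{"dx": 0,"dy": 0,"dz": 0,"turn": 0,"grip": 0.3}]'

```text
clock: 46.4
tool_pos: [0.6292, 0.0408, 0.0238]
eef_rot: [-0.132, 0.991, -0.005, -0.0]
contact_force: [0.6, 0.3, -2.3]
opening: 0.451
```

```bash
python3 sc.py; python3 rr.py; python3 -c "
from k import *
s=snapshot('wrist'); 
s2=snapshot('side'); W=world(s2)
for r in regions_of(s2,'label')[:2]:
  m=r['pixels']&(s2['depth']>0); print(r['score'],r['extent'])
# label white by hand
z=W[...,2]; im=s2['img'].astype(int); m=(im.min(-1)>110)&(z>.012)&(z<.065)&(W[...,1]>.16)&(W[...,1]<.22)&(W[...,0]>.44)&(W[...,0]<.59)
print('label',m.sum(),W[m].mean(0),np.percentile(W[m],[2,98],0))
plan((.651,-.072,.08),(.651,-.072,.0112),psi=90.2)"
```

```text
t 46.4 pos [0.6292 0.0408 0.0238] psi 105.14 tilt [ 0.001 -0.011 -1.   ] q [ 0.2   1.07 -0.66  1.66  0.92  0.76  0.92] F [ 0.6  0.3 -2.3] open 0.451
 turn total rad 0.0006
 -> (0.6289, 0.0415, 0.027) total mm [ 0.1  0.8 -3.2] rows 1 each [ 0.12  0.8  -3.19]
wrist 62354 tool-frame a [0.0373 0.1004] b [-0.0358  0.0613] top z 0.0669 slopes [ 0.028 -0.002]
side 517 tool-frame a [0.0368 0.1021] b [-0.0416  0.0603] top z 0.0676 slopes [ 0.023 -0.004]
top 0.91 [151. 175. 187. 197.] col [24. 23. 24.] c [559.4 328.4] [ 35.5 111.5] 15.9 z95 0.034
top 0.88 [164. 217. 198. 240.] col [32. 31. 31.] c [404.6 287.2] [ 34.5 111.5] 15.6 z95 0.036
top 0.84 [352. 280. 367. 319.] col [  9. 121. 114.] c [ 166.2 -327.1] [109.3  35. ] 16.2 z95 0.032
top 0.8 [158. 198. 192. 219.] col [24. 23. 24.] c [479.1 309.1] [ 35.1 111.5] 16.2 z95 0.035
top 0.77 [414. 223. 445. 239.] col [137. 137.   1.] c [ 405.5 -591.5] [ 33.5 108.3] 15.0 z95 0.032
side 0.93 [250. 379. 274. 420.] col [236. 238.  57.] c [ 404.7 -579.9] [33.9 85.2] 13.9 z95 0.031
side 0.8 [252. 142. 273. 166.] col [29. 29. 29.] c [404.2 289.8] [ 34.1 117.4] 16.1 z95 0.036
side 0.76 [145. 294. 193. 323.] col [ 37. 156. 145.] c [ 167.3 -326.8] [110.2  38.9] 16.3 z95 0.032
side 0.66 [273. 136. 290. 157.] col [23. 23. 24.] c [480.  311.7] [ 35.6 115. ] 16.0 z95 0.035
side 0.64 [293. 131. 315. 154.] col [29. 29. 28.] c [559.  332.7] [ 38.5 120.7] 14.2 z95 0.036
0.78 [225.0, 84.1, 325.9, 181.2]
0.21 [301.2, 209.8, 379.8, 252.2]
label 22 [0.49719747 0.18718844 0.04435287] [[0.47266325 0.17646603 0.01388945]
 [0.55277005 0.20355207 0.06467168]]
t 46.85 pos [0.6292 0.0408 0.0238] psi 105.14 tilt [ 0.001 -0.011 -1.   ] q [ 0.2   1.07 -0.66  1.66  0.92  0.76  0.92] F [-0.2 -0.1 -2.5] open 0.454
 turn total rad 0.2607
 -> (0.651, -0.072, 0.08) total mm [ -21.4 -112.9  -56.2] rows 3 each [ -7.12 -37.62 -18.73]
 -> (0.651, -0.072, 0.0112) total mm [ 0.   0.  68.8] rows 2 each [ 0.   0.  34.4]
```

```bash
python3 -c "
from k import *
s=snapshot('side'); 
for x in (-.045,0,.045): 
  u,v=proj(s,cart(x,-.1255,.038)); print(u,v); cv2.circle(s['img'],(int(round(u)),int(round(v))),1,(255,0,0),-1)
cv2.imwrite('pics/lab.png',cv2.resize(s['img'][120:240,240:400,::-1],(800,600),interpolation=cv2.INTER_NEAREST))"
```

```text
280.0430372779883 167.90397343973117
292.8580338185247 165.3126112783325
305.4944207930694 162.7326890921728
```

View pics/lab.png

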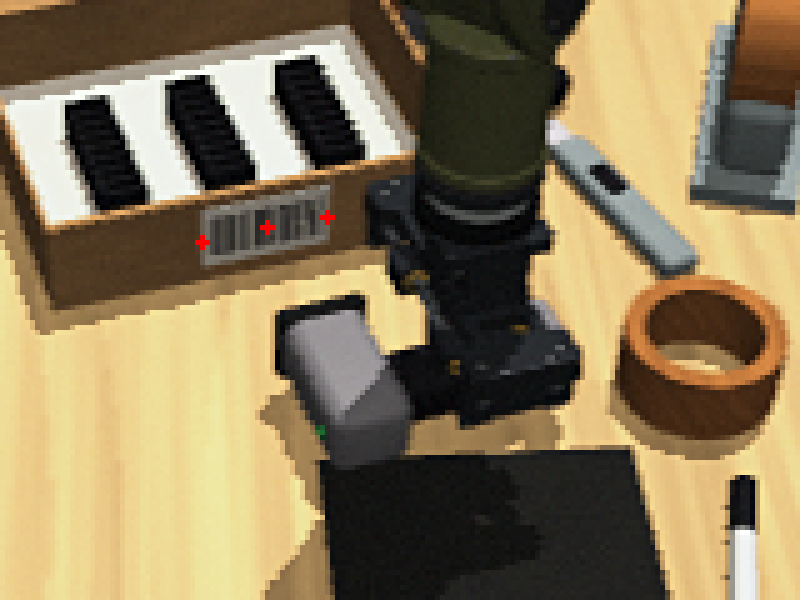

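Call:
send_rows --series '[{"dx": 0,"dy": 0,"dz": -28,"turn": 0,"grip": 0.3},{"dx": 0,"dy": 0,"dz": -28,"turn": 0,"grip": 0.3},{"dx": 0,"dy": 0,"dz": 0,"turn": 0.087,"grip": 0.3},{"dx": 0,"dy": 0,"dz": 0,"turn": 0.087,"grip": 0.3},{"dx": 0,"dy": 0,"dz": 0,"turn": 0.087,"grip": 0.3},{"dx": -7.1,"dy": -37.6,"dz": 0,"turn": 0,"grip": 0.3},{"dx": -7.1,"dy": -37.6,"dz": 0,"turn": 0,"grip": 0.3},{"dx": -7.1,"dy": -37.6,"dz": 0,"turn": 0,"grip": 0.3},{"dx": 0,"dy": 0,"dz": 0,"turn": 0,"grip": 0.3},{"dx": 0,"dy": 0,"dz": 25,"turn": 0,"grip": 0.3},{"dx": 0,"dy": 0,"dz": 20,"turn": 0,"grip": 0.3},{"dx": 0,"dy": 0,"dz": 10,"turn": 0,"grip": 0.3},{"dx": 0,"dy": 0,"dz": 0,"turn": 0,"grip": 0.3},{"dx": 0,"dy": 0,"dz": 0,"turn": 0,"grip": 0.3}]'

```text
clock: 48.3
tool_pos: [0.651, -0.0713, 0.0262]
eef_rot: [-0.002, 1.0, -0.005, 0.001]
contact_force: [-0.0, 0.1, -2.1]
opening: 0.451
```

```bash
sed -i 's/w22/w23/;s/s22/s23/' sc.py; python3 sc.py; python3 -c "
from k import *
plan((.651,-.072,.0112),psi=90.2)"
```

```text
t 48.3 pos [ 0.651  -0.0713  0.0262] psi 90.22 tilt [ 0.001 -0.01  -1.   ] q [ 0.36  1.08 -0.63  1.58  0.85  0.78  0.91] F [-0.   0.1 -2.1] open 0.451
 turn total rad -0.2597
 -> (0.6289, 0.0415, 0.027) total mm [ -8.  114.7  -0.8] rows 3 each [-2.67 38.22 -0.28]
wrist 62434 tool-frame a [0.0372 0.1007] b [-0.0362  0.061 ] top z 0.0691 slopes [ 0.028 -0.002]
side 581 tool-frame a [0.037  0.1005] b [-0.0417  0.0599] top z 0.0699 slopes [0.018 0.002]
t 48.4 pos [ 0.6516 -0.0714  0.027 ] psi 90.2 tilt [ 0.003 -0.01  -1.   ] q [ 0.36  1.08 -0.63  1.58  0.85  0.78  0.91] F [ 0.2 -0.4 -2.7] open 0.456
 turn total rad -0.0
 -> (0.651, -0.072, 0.0112) total mm [ 0.6 -0.6 15.8] rows 1 each [ 0.64 -0.58 15.75]
```

View pics/s23.png

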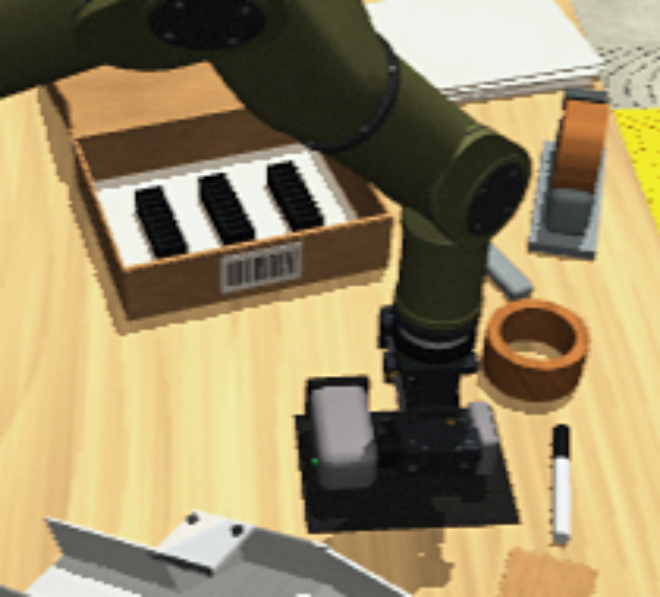

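Lower in small steps, watching the force.

Call:
send_rows --series '[{"dx": 0,"dy": 0,"dz": 8,"turn": 0,"grip": 0.3},{"dx": 0,"dy": 0,"dz": 5,"turn": 0,"grip": 0.3},{"dx": 0,"dy": 0,"dz": 2,"turn": 0,"grip": 0.3},{"dx": 0,"dy": 0,"dz": 0,"turn": 0,"grip": 0.3},{"dx": 0,"dy": 0,"dz": 0,"turn": 0,"grip": 0.3}]'

```text
clock: 48.9
tool_pos: [0.6505, -0.0723, 0.0112]
eef_rot: [-0.001, 1.0, -0.006, 0.0]
contact_force: [-1.9, -1.2, 1.8]
opening: 0.451
```

Weight is on the mat (force z went from −2.5 to +1.8 N). Releasing and lifting away.

Call:
send_rows --series '[{"dx": 0,"dy": 0,"dz": 0,"turn": 0,"grip": 0.65},{"dx": 0,"dy": 0,"dz": 0,"turn": 0,"grip": 0.75},{"dx": 0,"dy": 0,"dz": 0,"turn": 0,"grip": 0.75},{"dx": 0,"dy": 0,"dz": 0,"turn": 0,"grip": 0.75},{"dx": 0,"dy": 0,"dz": 0,"turn": 0,"grip": 0.75},{"dx": 0,"dy": 0,"dz": -15,"turn": 0,"grip": 0.75},{"dx": 0,"dy": 0,"dz": -30,"turn": 0,"grip": 0.75},{"dx": 0,"dy": 0,"dz": -45,"turn": 0,"grip": 0.75},{"dx": 0,"dy": 0,"dz": -45,"turn": 0,"grip": 0.75},{"dx": 0,"dy": 0,"dz": -45,"turn": 0,"grip": 0.75},{"dx": 0,"dy": 0,"dz": -30,"turn": 0,"grip": 0.75},{"dx": 0,"dy": 0,"dz": 0,"turn": 0,"grip": 0.75},{"dx": 0,"dy": 0,"dz": 0,"turn": 0,"grip": 0.75},{"dx": 0,"dy": 0,"dz": 0,"turn": 0,"grip": 0.75}]'

```text
clock: 50.3
tool_pos: [0.6497, -0.0702, 0.2201]
eef_rot: [-0.002, 1.0, -0.006, -0.0]
contact_force: [1.2, -0.1, 0.2]
opening: 0.751
```

```bash
python3 rr.py; python3 -c "
from k import *
plan()
s=snapshot('wrist'); W=world(s); save(s,'w24.png'); z=W[...,2]
m=(s['depth']>0)&(z>.03)&(z<.062)&(W[...,1]>-.15)&(W[...,1]<.02)&(W[...,0]>.53)&(W[...,0]<.735)
q=W[m]; print(cv2.minAreaRect((q[:,:2]*1000).astype(np.float32)),np.percentile(q,[1,99],0).round(4).tolist())
t=q[(q[:,2]>.048)]; A=np.c_[t[:,:2],np.ones(len(t))]; print('slopes',np.linalg.lstsq(A,t[:,2],rcond=None)[0],np.median(t[:,2]))
s=snapshot('side'); save(s,'s24.png')"
```

```text
top 0.88 [161. 200. 192. 219.] col [26. 25. 27.] c [479.8 308.2] [ 34.9 110.4] 16.1 z95 0.036
top 0.63 [163. 217. 197. 240.] col [26. 25. 26.] c [404.8 286.5] [ 33.7 110.1] 15.5 z95 0.036
top 0.61 [350. 280. 366. 318.] col [12. 86. 80.] c [ 165.5 -327.1] [111.5  35.3] 17.0 z95 0.032
top 0.6 [415. 226. 448. 239.] col [144. 145.   1.] c [ 405.  -591.8] [ 33.9 110.5] 13.7 z95 0.033
top 0.55 [151. 177. 190. 194.] col [34. 33. 34.] c [559.  328.7] [ 36.3 111.9] 14.3 z95 0.035
side 0.79 [272. 136. 292. 158.] col [23. 22. 23.] c [479.5 311.4] [ 35.7 119.3] 16.1 z95 0.036
side 0.77 [250. 380. 271. 420.] col [232. 234.  53.] c [ 404.5 -579.8] [33.2 84.3] 13.6 z95 0.031
side 0.74 [295. 130. 314. 154.] col [34. 34. 33.] c [559.3 331.4] [ 37.3 117.1] 15.5 z95 0.036
side 0.74 [145. 295. 190. 321.] col [ 22. 102.  95.] c [ 167.8 -327.2] [109.3  37.3] 16.1 z95 0.032
side 0.65 [254. 142. 274. 164.] col [33. 33. 33.] c [412.8 259.7] [ 34.5 171.6] 15.7 z95 0.036
side 0.21 [307. 204. 364. 237.] col [65. 63. 65.] c [632.4 -62.3] [165.4 104.2] 3.8 z95 0.058
t 50.5 pos [ 0.65   -0.0699  0.2198] psi 90.2 tilt [-0.001 -0.011 -1.   ] q [ 0.42  0.84 -0.78  1.47  0.64  1.09  1.08] F [0.7 0.4 0.1] open 0.749
((631.8187866210938, -58.63661575317383), (169.48980712890625, 106.74560546875), 2.0247249603271484) [[0.5502, -0.1101, 0.0358], [0.7132, -0.0113, 0.0585]]
slopes [-0.00157869  0.02977673  0.05654548] 0.05395740585111791
```

View pics/w24.png

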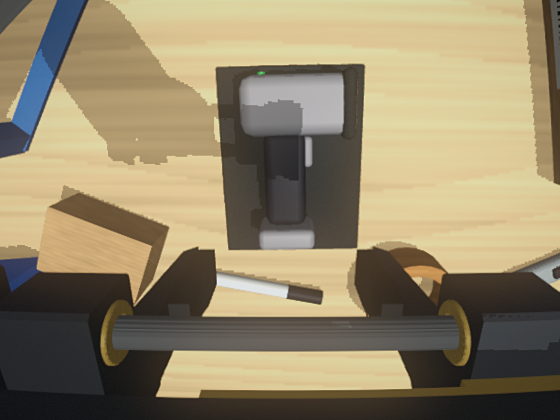

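View pics/s24.png

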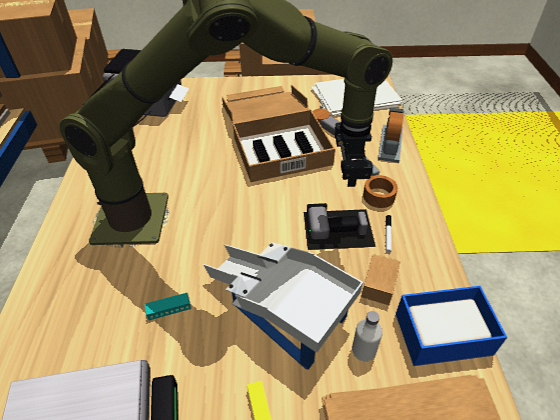

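```bash
python3 -c "
from h import *
print(finish_job())"
```

```text
the job is handed in; nothing more can be done
None
```

The job is done and handed in at about 50 s of the 210 s allowed; the hand-in gives no verdict.

- **Jammed rail:** I pushed it up through the finger slot with shut fingers. It sat level on the shelf, about 63 mm uphill of the crest.
- **Packing:** The jammed rail and both loose rails found lie flat and let go in the carton, at about −80, 0 and +80 mm along its length. I left the turquoise and yellow look-alikes alone.
- **Knocked rail:** One loose rail was knocked about 32 mm aside during the run. The arm could not reach down to its middle there, so I gripped it by the far end, dragged it outwards, re-gripped it at its centre and packed it.
- **Scan:** I held the scanner still for about 3 s, with its window about 11 cm from the label. By measurement it was centred to about 2 mm sideways and 5 mm in height, and facing the label to within about 1–2°.
- **Scanner return:** It lies flat on its mat, its middle about 1 cm from the mat's centre.

**Last checks:** The cameras show three flat rails in the carton, the scanner flat on its mat, the bystanders in the same places by eye and the gripper clear of everything. None of them failed.

- **Off readings:** Two network regions gave distorted outlines for single rails: one at the start of the packing checks, and one in the last side view for the rail at −80 mm. The top view gave its normal size each time.
- **Top slope:** The fit over the scanner's top showed a slight slope (0.03 rad). I put this down to the raised front rim, as the body height matched a flat lie.
- **Force:** While dragging the knocked rail, the wrist force read about 13 N, well under its 120 N limit.

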